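Set up the polishing booth for the next batch

TASK

Get the polishing booth ready for the next batch: first take the polished brass-coloured cover off the work rest and lay it flat in the yellow square tub; then slide the wedge, thin end first, in through the doorway and under the rest's front roller until the rest has risen so far that its pointer is level with the red band on the white scale. Only then lay every dull grey casting from the bench (two or three) flat on the rest, ridge up, between its two lips, and last push the blue door shut until it has passed its catch and sits fully home, with the wedge still holding the pointer at the red band. Leave the other things on the bench where they are.

Things in the scene. Friction and masses are not known exactly. Their poses are not given: they have to be found in the camera images.
- booth: Open-topped, floorless polishing booth, fixed. Origin on the bench. Its -x side is the doorway (at x = -130 mm, 218 mm wide). Clear side walls: y = +-112 mm, 6 mm thick, x -125 to 100, 100 mm high; back wall at x = 100, 60 mm high; behind it a felt wheel, top 170 mm up, reaches forward to x = 102 at y = 0. The white scale post, 145 mm high, is at x = 0, y = -135 mm.
- rest (a joint): Height in m of the work rest above its lowest position (0 to 0.030), where it lies until lifted. The rest is a steel plate in the booth, about 0.7 kg, on a vertical guide: it can neither tilt nor turn.
- rest_top (a point): Centre of the rest's upper surface, 36 mm above the bench at the lowest; axes as the booth's. The surface is 205 mm long (y) and, between its front and back lip (6 mm high), 100 mm wide (x -50 to 50). Three covers fit side by side with their long axis along x, at about y = -66, 0 and 66 mm.
- roller (a point): Centre of the roller under the rest's front edge (radius 7 mm, 70 mm long along the booth's y), at booth x = -24 mm, y = 0; it rises with the rest and is 23 mm above the bench at the lowest.
- pointer (a point): Tip of the black pointer carried by the rest, 110 mm above the bench when the rest is at its lowest; it rises with the rest.
- band (a point): Centre of the front of the red band (6 mm high) on the white scale post beside the pointer. Fixed during a run, but differs from start to start: 8 to 15 mm above the pointer's lowest height. The rest is at the mark when the pointer is level with the band, within its 6 mm height (3 mm up or down of its middle).
- door (a joint): Opening angle a of the blue door in rad: 0 shut, about 1.5 to 1.8 at the start. Upright hinge; it opens to the booth's -x. In the booth's x, y the door points from the hinge along (-sin a, -cos a); its outer face looks along (-cos a, sin a). It turns easily and stays where it is left. A sprung ball catch must be passed in the last 0.08 rad (push about 5 N); home is below 0.02.
- door_hinge (a point): Point on the door's hinge axis, 55 mm up, at booth x = -130, y = 115 mm. The door is a panel reaching 222 mm from the hinge, 8 mm thick outwards of this axis, from 10 to 100 mm above the bench.
- door_edge (a point): Point on the door's outer face at its free edge, 55 mm up.
- wedge: Aluminium wedge, 138 mm long (x), 30 mm wide (y), 0.2 kg. Origin: centre of its underside. The thin tip (4 mm thick) is at x = +69; it thickens by 0.28 mm per mm for 112 mm, to 35 mm; the tail (x -69 to -43) carries an orange grip block, 58 mm high. Slid along the bench it touches the roller once the tip is 42 mm past the roller's axis, then lifts it 0.28 mm per mm.
- wedge_grip (a point): Where to grip the wedge from above, across its 30 mm width: in the orange grip block, 40 mm above the underside, 56 mm behind the wedge's centre. Friction holds the wedge where it is left under the rest.
- polished: The polished, brass-coloured cover, at the start on the rest: flange 84 (x) x 50 (y) x 12 mm; along its middle a ridge 56 mm long (x), 18 mm wide (y), top 45 mm above the underside; grip the ridge from above across its width, fingertips above the flange. About 0.25 kg. Origin: centre of the underside; z up, towards the ridge.
- tub: Yellow square tub, fixed, 150 x 150 mm outside, 45 mm high, walls and floor 5 mm. Origin: centre of its underside. The polished cover lies in it.
- cast1: Dull grey casting on the bench (one of up to three; not all are present in every run): flange 84 (x) x 50 (y) x 12 mm; along its middle a ridge 56 mm long (x), 18 mm wide (y), top 45 mm above the underside; grip the ridge from above across its width, fingertips above the flange. About 0.25 kg. Origin: centre of the underside; z up, towards the ridge.
- cast2: Dull grey casting on the bench (one of up to three; not all are present in every run): flange 84 (x) x 50 (y) x 12 mm; along its middle a ridge 56 mm long (x), 18 mm wide (y), top 45 mm above the underside; grip the ridge from above across its width, fingertips above the flange. About 0.25 kg. Origin: centre of the underside; z up, towards the ridge.
- cast3: Dull grey casting on the bench (one of up to three; not all are present in every run): flange 84 (x) x 50 (y) x 12 mm; along its middle a ridge 56 mm long (x), 18 mm wide (y), top 45 mm above the underside; grip the ridge from above across its width, fingertips above the flange. About 0.25 kg. Origin: centre of the underside; z up, towards the ridge.
- oil: Amber oil bottle, 60 mm wide, 130 mm high; origin under its centre. A bystander: leave it.
- hammer: Hammer lying on the bench; origin under the middle. A bystander: leave it.
- tin: Green tin, 68 mm wide, 90 mm high. A bystander: leave it.
- tape: Roll of tape lying flat, 92 mm across, 25 mm high. A bystander: leave it.
- spare_wheel: Grey spare felt wheel lying flat, 110 mm across, 25 mm thick. A bystander: leave it.

How it is judged:
On the way, in this order (a step that is already met when the one before it is completed fails the run):
1. the polished cover lies in the yellow tub (x of polished in the frame of tub between -0.055 and 0.055 m and y of polished in the frame of tub between -0.055 and 0.055 m and z of polished in the frame of tub between -0.002 and 0.02 m and linear speed of polished below 0.02 m/s), for 0.2 s.
2. the wedge has lifted the rest until the pointer is at the red band (z of pointer in the frame of band between -0.003 and 0.003 m), for 0.3 s.
3. every casting of this run lies flat on the rest, ridge up, between the lips (x of cast1 in the frame of rest_top between -0.028 and 0.028 m and y of cast1 in the frame of rest_top between -0.095 and 0.095 m and z of cast1 in the frame of rest_top between -0.004 and 0.004 m and angle between each of cast1, cast2, cast3's own z axis and vertical below 0.06 rad and x of cast2 in the frame of rest_top between -0.028 and 0.028 m and y of cast2 in the frame of rest_top between -0.095 and 0.095 m and z of cast2 in the frame of rest_top between -0.004 and 0.004 m and x of cast3 in the frame of rest_top between -0.028 and 0.028 m and y of cast3 in the frame of rest_top between -0.095 and 0.095 m and z of cast3 in the frame of rest_top between -0.004 and 0.004 m), for 0.2 s.
4. the door is shut past its catch (value of joint door below 0.02 rad), for 0.2 s.
At the end, for the whole second after the job is handed in: The polished cover lies in the yellow tub; the pointer is within 3 mm of the middle of the red band, the rest standing on the wedge; every casting present lies flat on the rest between its lips, ridge up; the door is home (under 0.02 rad); all is at rest (all of step 1 and all of step 2 and all of step 3 and value of joint door below 0.02 rad and linear speed of each of cast1, cast2, cast3, wedge below 0.02 m/s); the robot touches nothing.
It fails at once if a bystander is pushed more than 40 mm from its place (distance of any of oil, hammer, tin, tape, spare_wheel from where it was at the start of the episode above 0.04 m).
It fails at once if the oil bottle or the tin is knocked over (angle between any of oil, tin's own z axis and vertical above 0.6 rad).
Of cast1, cast2, cast3 only 2 to 3 are there at a start; the rules pass over those that are not, and their reading is None.
At some moment in a run one of cast1, cast2, cast3, polished may be knocked a few centimetres aside while the robot is not near it.
It also fails if it takes over 200 s, if anything falls off the work surface, if the arm or the gripper's body presses on something with over 40 N, if the wrist force passes 120 N, or if a joint passes its speed limit or range.

ROBOT

A 6-joint arm with a two-finger parallel gripper is mounted at the origin on the work surface. World frame = base frame: x ahead of the robot, y to its left, z up, the work surface at z = 0. Lengths are in m, angles in rad, forces in N, time in s.
With the tool pointing down it reaches from about 0.35 to 0.775 m from the base axis. Payload 7.3 kg.
Tool frame: the origin (TCP) lies at the very end of the fingers, on their centre line; the grasp point (between the pads) lies grip_point_offset behind it (grip_point_offset is the distance from the TCP to the grasp point, in m); z points along the fingers, y is the direction in which the jaws open and shut (so a half turn about z gives the same grasp; the last joint's range is limited). The gripper opens to 92 mm and grips with 3 to 60 N. Pads are 19 mm wide; open, the fingers measure 130 mm over their backs; the gripper's body (75 mm by 190 mm) begins 47 mm behind the grasp point.
Start: joints at [-1.291, 0.342, 1.524, -0, 1.275, -0.146], TCP at [0.217, -0.478, 0.227] pointing down, gripper open.
Joint ranges: [-2.53, 2.53], [-0.77, 2.02], [0.04, 2.7], [-1, 4.14], [0.28, 2.66], [-3.11, 3.11]. Speed limits (rad/s): [2.57, 2.57, 3.14, 3.14, 3.14, 3.14].

INTERFACE

Orientations are given as [roll, pitch, yaw] about the fixed x, y, z axes, in that order (R = Rz(yaw) Ry(pitch) Rx(roll)).
In Python, from cell import * gives the robot as it stands.
- The arm moves only by the shell command python3 -m inch 'ROWS' [OPENING] [FORCE]. ROWS is JSON, a list that holds one entry, the list of rows, each a list of 4 numbers: the shift along the tool's x, y, z in mm, then the turn about the tool's z in rad. In form: [[[x, y, z, roll], ...]]. A call has 1 to 10 rows; each row shifts and turns the commanded pose from where the row before left it, along the tool's axes as they then stand; what a row does not reach is not made up. A row lasts 1/8 s, in which the tool goes at most 62.5 mm and 10.7 degrees, less where a joint would pass 70% of its speed; a pose out of reach is approached as far as the arm can. A call with a gripper value outside its range is refused whole. OPENING is the closure, from -1 (fully open) to 1 (shut), set as the call begins (- or left out, the last holds). The fingers move at their own pace and stop on an object; FORCE is the grip in N (left out, the last holds). Time passes only in rows, so rows that do not move let the fingers close. It gives the time, the measured TCP pose, the force and the opening at its end, in the units of the state.
- observe(): the state, without advancing time (a new reading comes with each control period).
- read_camera(name): name is "side" or "top" or "wrist"; returns a dict with "img" (384x512x3 uint8, blue, green, red), "fx", "fy", "cx", "cy" (pixels), "eye" and "rotation" of the camera in the world; the wrist camera has in their place "T_tool_cam" (4x4, takes a point from camera to tool coordinates, whose origin is the TCP and whose axes are the flange's). Camera axes: x right, y down, z forward; pixel columns grow to the right and rows downward; lengths in m; the calibration is good to about 2 mm. A picture is of the moment at which its call begins: read the wrist's pose just before it. There is no depth.
- hand_in(): hands the job in, once; it reports no verdict.
Trained networks look in the newest picture that a camera, given by its name, has taken for a name from the list of things; names that differ only in an ending like _2 or _b are one class to them, and where a whole thing is asked for, a point or a joint stands for the part that bears it (a point fixed in the world has none). Each returns a list of dicts, best first, with "conf" (0 to 1); they miss things now and then, are a little off and sometimes report something else, mostly with a low value. They report only what shows in the picture. A call takes as long as a camera call.
- boxes_of(camera, label): "at" ([row, column] in pixels, amid what is visible of it).
- place_of(camera, label): "at" ([row, column] in pixels: a listed point, or the origin of a listed thing).
The state is a dict: "time": time; "qpos": joint angles; "qvel": joint speeds; "joint_efforts": joint torques, N m; "tool_pos": TCP position; "tool_rot": TCP orientation; "contact_force": force on the tool from outside, world axes, zero at the start; "torque": the same for the moment, N m; "opening": finger opening in m.
Only numpy, scipy, OpenCV 4.12 (cv2) and the standard library are available. Lean on these libraries where they do the work, as an engineer would, in place of code of your own. Each camera call takes 0.05 s, during which the arm holds its last target. There are 200 camera calls.

## Working session

There is one attempt and no reset: what is moved stays moved. The work goes in short steps, Python scripts to look and compute and a shell command to move; the robot and the scene stay as the last step left them, time stands still between calls to the robot, and variables do not carry over. Pictures are saved under pics/ and viewed, about 12 in all and at most 16, crops included, and the job is handed in when it is done.

```bash
ls; mkdir -p pics
python3 - <<'E'
from cell import *
import cv2,numpy as np
s=observe(); print({k:np.round(v,3).tolist() for k,v in s.items()})
for c in("top","side"):
    d=read_camera(c); cv2.imwrite(f"pics/{c}0.png",d["img"]); print(c,d["fx"],d["fy"],d["cx"],d["cy"],np.round(d["eye"],3),np.round(d["rotation"],3).tolist())
    for l in "booth rest_top roller pointer band door_hinge door_edge wedge wedge_grip polished tub cast1 oil hammer tin tape spare_wheel".split():
        print(l,[(np.round(p["at"],1).tolist(),round(p["conf"],2)) for p in place_of(c,l)])
d=read_camera("wrist");print(d["T_tool_cam"],d["fx"])
try: print(grip_point_offset)
except Exception as e: print(e)
E
```

```text
pics
{'time': 0.0, 'qpos': [-1.291, 0.343, 1.525, 0.0, 1.275, -0.146], 'qvel': [-0.0, -0.002, 0.002, -0.001, -0.001, 0.001], 'joint_efforts': [0.001, -43.124, -24.422, 0.072, 0.056, -0.0], 'tool_pos': [0.217, -0.478, 0.226], 'tool_rot': [-3.14, -0.0, 0.426], 'contact_force': [0.121, 0.816, -0.46], 'torque': [0.01, 0.011, -0.037], 'opening': 0.092}
top 380.7723430193544 380.7723430193544 254.97872272920418 201.7081314488913 [0.311 0.022 1.431] [-2.948, -0.009, -1.552]
booth [([201.7, 344.6], 0.53)]
rest_top [([219.2, 230.1], 0.89), ([176.9, 242.6], 0.72)]
roller [([219.5, 243.7], 0.97)]
pointer [([175.9, 241.3], 0.75), ([192.2, 132.1], 0.46)]
band [([234.7, 232.2], 0.28)]
door_hinge [([252.9, 273.8], 0.54), ([223.1, 231.3], 0.54), ([220.5, 241.0], 0.27), ([151.0, 276.9], 0.2)]
door_edge [([261.3, 334.2], 0.64)]
wedge [([185.7, 160.3], 0.64), ([182.2, 369.2], 0.47)]
wedge_grip [([199.1, 159.9], 0.78), ([216.8, 243.5], 0.63)]
polished [([185.3, 370.8], 0.75), ([150.8, 277.1], 0.68), ([231.7, 228.5], 0.51), ([245.1, 369.5], 0.3)]
tub [([176.0, 241.4], 0.52)]
cast1 [([203.3, 344.8], 0.67)
[... 732 characters left out ...]
6), ([140.8, 230.5], 0.53)]
wedge_grip [([138.7, 219.0], 0.71), ([192.4, 213.4], 0.57)]
polished [([126.8, 214.9], 0.7), ([192.9, 211.3], 0.65)]
tub [([161.3, 180.5], 0.81)]
cast1 [([281.1, 290.6], 0.78), ([317.5, 262.7], 0.77), ([332.2, 307.4], 0.3)]
oil [([127.5, 216.6], 0.56)]
hammer [([204.7, 310.2], 0.7)]
tin [([263.3, 321.1], 0.93)]
tape [([329.4, 307.7], 0.86)]
spare_wheel [([298.4, 327.1], 0.7)]
[[-4.74565893e-04 -9.60026657e-01 -2.79908187e-01  7.54858431e-02]
 [ 9.99999611e-01 -2.47605193e-04 -8.46199339e-04  3.35333654e-04]
 [ 7.43067202e-04 -2.79908480e-01  9.60026401e-01 -1.58374417e-01]
 [ 0.00000000e+00  0.00000000e+00  0.00000000e+00  1.00000000e+00]] 277.8042017983321
0.0188
```

Run:
```python
import cv2
a=cv2.imread("pics/top0.png");cv2.imwrite("pics/t.png",cv2.resize(a[110:300,90:430],None,fx=2.35,fy=2.35,interpolation=cv2.INTER_CUBIC))
a=cv2.imread("pics/side0.png");cv2.imwrite("pics/s.png",cv2.resize(a[90:370,130:400],None,fx=2.1,fy=2.1,interpolation=cv2.INTER_CUBIC))
```

```text
(no output)
```

View pics/t.png

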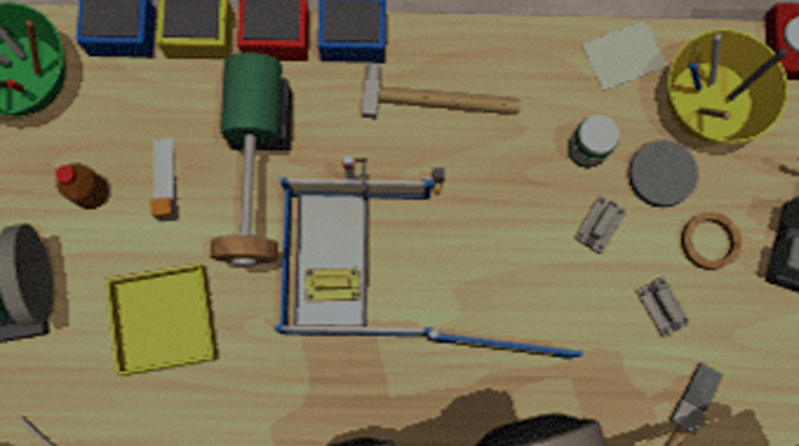

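View pics/s.png

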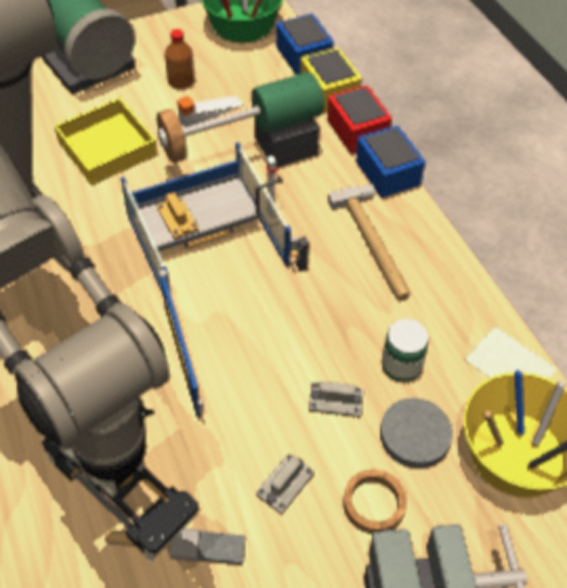

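Top view: the booth is at centre with its doorway to the right (world −y) and the brass cover inside at crop (333,285). The tub is at (163,320) and the wedge at (162,178) with its orange tail towards the robot. Castings are at (600,224) and (662,306). The grey item at (697,390) is unclear, and the area under the arm is hidden.

```bash
cat > h.py <<'E'
from cell import *
import cv2,numpy as np,sys
from scipy.spatial.transform import Rotation as Ro
def cam(name):
    s=observe() if name=="wrist" else None
    d=read_camera(name)
    if name=="wrist":
        T=np.eye(4);T[:3,:3]=Ro.from_euler("xyz",s["tool_rot"]).as_matrix();T[:3,3]=s["tool_pos"]
        T=T@np.array(d["T_tool_cam"]);d["R"]=T[:3,:3];d["e"]=T[:3,3]
    else:
        d["R"]=Ro.from_euler("xyz",d["rotation"]).as_matrix();d["e"]=np.array(d["eye"])
    return d
def w(d,row,col,z):
    v=d["R"]@np.array([(col-d["cx"])/d["fx"],(row-d["cy"])/d["fy"],1]);return d["e"]+v*(z-d["e"][2])/v[2]
def px(d,p):
    q=d["R"].T@(np.array(p)-d["e"]);return [d["fx"]*q[0]/q[2]+d["cx"],d["fy"]*q[1]/q[2]+d["cy"]]
def plan(x,y,z,yaw=None):
    "shift first in present tool axes (mm), then turn (rad about tool z)"
    s=observe();R=Ro.from_euler("xyz",s["tool_rot"]).as_matrix()
    d=R.T@(np.array([x,y,z])-s["tool_pos"])*1000
    yw=s["tool_rot"][2];t=0 if yaw is None else -((yaw-yw+np.pi/2)%np.pi-np.pi/2)
    print("plan",np.round(d,1),"turn",round(t,3),"now",np.round(s["tool_pos"],4),"yaw",round(yw,3),"q6",round(s["qpos"][5],2))
E
python3 - <<'E'
from h import *
d=cam("top")
c=lambda x,y:(110+y/2.35,90+x/2.35)
for n,x,y,z in [("back near",281,329,.06),("back far",287,183,.06),("hinge",431,333,.1),("farfront",432,185,.1),("dooredge",580,353,.1),("polished",333,285,.07),("castA",600,224,.03),("castB",662,306,.03),("tub1",108,277,.045),("tub2",203,266,.045),("tub3",217,354,.045),("tub4",120,375,.045),("wtip",163,141,.004),("wgrip",162,205,.058),("unk",697,395,.01),("tin",598,133,.09),("spare",664,174,.025),("tape",710,240,.025),("hammer",440,98,.02),("bandpost",362,160,.145)]:
    print(n,np.round(w(d,*c(x,y),z)[:2],3))
plan(.55,-.1,.3,0)
E
```

```text
back near [0.401 0.174]
back far [0.629 0.174]
hinge [ 0.396 -0.052]
farfront [ 0.621 -0.052]
dooredge [ 0.371 -0.272]
polished [0.468 0.096]
castA [ 0.579 -0.325]
castB [ 0.45  -0.418]
tub1 [0.477 0.447]
tub2 [0.497 0.301]
tub3 [0.362 0.271]
tub4 [0.327 0.417]
wtip [0.708 0.387]
wgrip [0.59  0.368]
unk [ 0.314 -0.474]
tin [ 0.712 -0.311]
spare [ 0.664 -0.432]
tape [ 0.557 -0.501]
hammer [ 0.787 -0.068]
bandpost [0.646 0.055]
plan [ 459.6 -206.8  -73.3] turn 0.426 now [ 0.2169 -0.4781  0.2268] yaw 0.426 q6 -0.15
```

```bash
python3 -m inch '[[[0,0,-60,0],[0,0,-60,0],[39,-9.5,0,0],[39,-9.5,0,0],[39,-9.5,0,0],[39,-9.5,0,0],[39,-9.5,0,0],[39,-9.5,0,0],[39,-9.5,0,0],[39,-9.5,0,0]]]'; python3 -m inch '[[[0,0,0,0.142],[0,0,0,0.142],[0,0,0,0.142],[0,0,0,0]]]'
python3 - <<'E'
from h import *
d=cam("wrist");cv2.imwrite("pics/w1.png",d["img"])
for l in ["cast1","tin","spare_wheel","door_edge","door_hinge"]:
    print(l,[(np.round(p["at"],1).tolist(),round(p["conf"],2),np.round(w(d,*p["at"],0.055 if "door" in l else 0)[:2],4)) for p in place_of("wrist",l)])
d=cam("top");cv2.imwrite("pics/t1.png",d["img"])
E
```

```text
time: 3.15
tool_pos: [0.4706, -0.2791, 0.3468]
tool_rot: [3.141, -0.0, 0.426]
contact_force: [-0.3, -0.6, 0.3]
opening: 0.0919
time: 3.65
tool_pos: [0.4696, -0.28, 0.3467]
tool_rot: [3.142, 0.0, 0.001]
contact_force: [-0.9, -0.0, 0.4]
opening: 0.092
cast1 [([81.4, 285.1], 0.8, array([ 0.5883, -0.3306]))]
tin []
spare_wheel [([26.3, 349.7], 0.97, array([ 0.6718, -0.4325]))]
door_edge [([214.5, 252.9], 0.71, array([ 0.3675, -0.2759]))]
door_hinge [([195.2, 124.8], 0.89, array([ 0.4024, -0.0582]))]
```

View pics/w1.png

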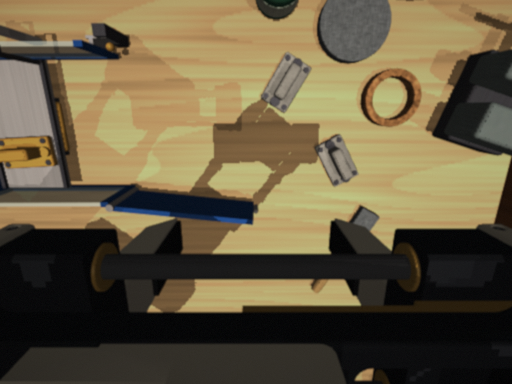

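View pics/t1.png

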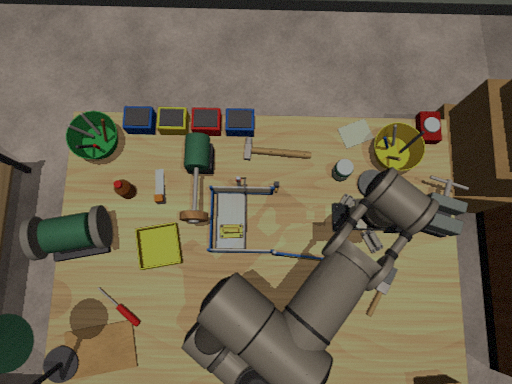

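The wrist view shows two castings at (287,82) and (336,159). The unclear item is a chisel at (365,218). The door runs from (105,200) to (253,212). The rest is at left with the brass cover at (25,152), and the gold roller at (62,127).

Run:
```python
from h import *
d=cam("wrist")
for n,c,r,z in [("lipfront near",68,187,.042),("lipfront far",47,62,.042),("roller top",57,99,.023),("roller bot",66,153,.023),("hinge wall",105,205,.1),("farwall front",85,52,.1),("pol ridge L",0,151,.081),("pol ridge R",40,151,.081)]: print(n,np.round(w(d,r,c,z)[:2],4))
h=cv2.resize(d["img"][40:200,255:370],None,fx=5,fy=5,interpolation=cv2.INTER_CUBIC)
# castings: grey & bright segmentation
hsv=cv2.cvtColor(d["img"],cv2.COLOR_BGR2HSV)
for (c,r) in [(287,82),(336,159)]:
    m=np.zeros(d["img"].shape[:2],np.uint8);m[r-38:r+38,c-38:c+38]=255
    g=((hsv[...,1]<60)&(hsv[...,2]>70)&(m>0)).astype(np.uint8)
    g=cv2.morphologyEx(g,cv2.MORPH_CLOSE,np.ones((5,5)))
    n,lab,st,ce=cv2.connectedComponentsWithStats(g);i=1+np.argmax(st[1:,4])
    ys,xs=np.where(lab==i)
    P=np.array([w(d,y,x,.012)[:2] for y,x in zip(ys,xs)],np.float32)*1000
    print(st[i],cv2.minAreaRect(P))
    cv2.drawContours(d["img"],[np.int32([px(d,[*q/1000,.012]) for q in cv2.boxPoints(cv2.minAreaRect(P))])],-1,(0,0,255),1)
cv2.imwrite("pics/c1.png",cv2.resize(d["img"][40:200,255:370],None,fx=4,fy=4,interpolation=cv2.INTER_CUBIC))
```

```text
lipfront near [0.4133 0.0447]
lipfront far [0.6126 0.0393]
roller top [0.5591 0.0477]
roller bot [0.4695 0.0499]
hinge wall [ 0.4009 -0.0478]
farwall front [ 0.6163 -0.0538]
pol ridge L [0.4817 0.1106]
pol ridge R [0.4817 0.0494]
[ 261   53   50   59 1516] ((585.5955810546875, -330.0888977050781), (47.953102111816406, 83.11102294921875), 59.191078186035156)
[ 317  135   41   51 1146] ((453.4865417480469, -426.4641418457031), (84.42068481445312, 47.9256591796875), 29.28580665588379)
```

View pics/c1.png

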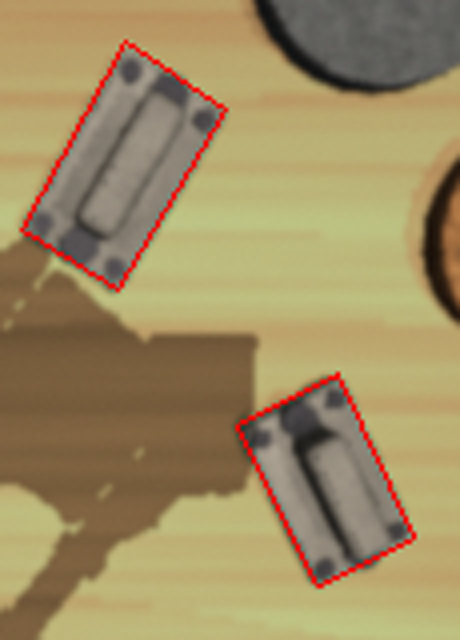

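```bash
python3 -m inch '[[[-4,-48,-2,0],[-4,-48,-2,0],[-4,-48,-2,0],[-4,-48,-2,0],[-4,-48,-2,0],[-4,-48,-2,0],[-4,-48,-2,0],[-4,-48,-2,0],[-4,-48,-2,0],[-4,-48,-2,0]]]'; python3 -m inch '[[[0,0,0,0],[0,0,0,0]]]'
python3 - <<'E'
from h import *
d=cam("wrist");cv2.imwrite("pics/w2.png",d["img"])
Z=dict(booth=0,rest_top=.036,roller=.023,pointer=.11,band=.12,door_hinge=.055,wedge=0,wedge_grip=.04,polished=.036,tub=0)
for l,z in Z.items():
    print(l,[(np.round(p["at"],1).tolist(),round(p["conf"],2),np.round(w(d,*p["at"],z)[:2],4)) for p in place_of("wrist",l)])
cv2.imwrite("pics/w2z.png",cv2.resize(d["img"][:250,90:450],None,fx=2.2,fy=2.2,interpolation=cv2.INTER_CUBIC))
E
```

```text
time: 5.3
tool_pos: [0.4294, 0.2015, 0.367]
tool_rot: [3.142, -0.001, 0.0]
contact_force: [-0.9, -0.7, -0.3]
opening: 0.0915
time: 5.55
tool_pos: [0.4297, 0.1996, 0.3666]
tool_rot: [3.141, 0.0, 0.0]
contact_force: [-0.5, 0.2, 0.4]
opening: 0.0917
booth [([104.7, 325.9], 0.6, array([0.5106, 0.0717])), ([49.6, 147.8], 0.53, array([0.6012, 0.384 ]))]
rest_top [([97.5, 311.1], 0.68, array([0.5218, 0.106 ]))]
roller [([100.6, 343.4], 0.6, array([0.5171, 0.0476]))]
pointer []
band []
door_hinge [([169.5, 405.6], 0.9, array([ 0.4029, -0.0602])), ([158.0, 168.5], 0.18, array([0.4229, 0.3476]))]
wedge [([20.3, 143.8], 0.9, array([0.6457, 0.3859])), ([156.4, 170.3], 0.65, array([0.4164, 0.3612]))]
wedge_grip [([50.6, 149.7], 0.83, array([0.5924, 0.3671]))]
polished []
tub [([156.4, 170.1], 0.59, array([0.4164, 0.3616]))]
```

View pics/w2z.png

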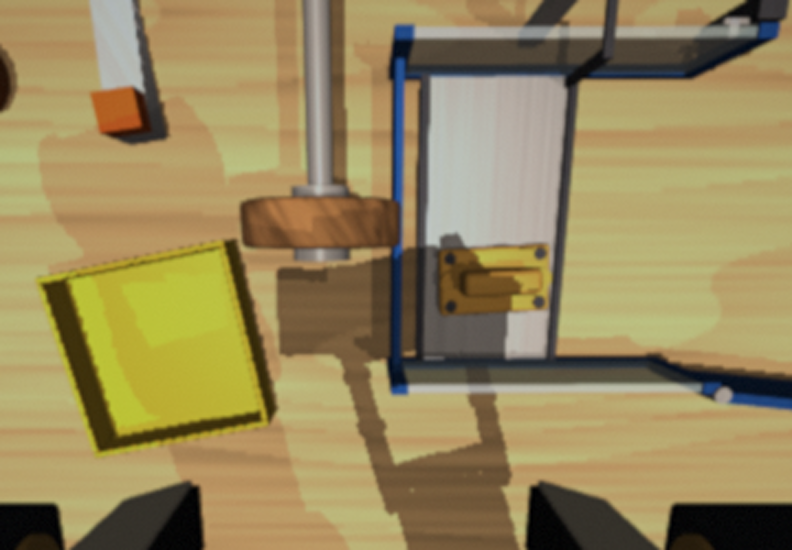

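The wrist view shows the tub at lower left with rim corners (38,280), (235,238), (273,412) and (98,455). The wedge's orange block is at (119,111), the rest spans (425–570, 75–358), the cover is at (494,278), and the door hinge is at (722,394).

Run:
```python
from h import *
d=cam("wrist")
for n,z,pts in [("rest in",.036,[(428,75),(568,80),(548,358),(425,358)]),("pol",.048,[(438,246),(549,244),(546,310),(440,315)]),("ridge",.081,[(464,268),(543,268),(543,292),(464,295)]),("tub",.045,[(38,280),(235,238),(273,415),(98,455)]),("wedge top",.058,[(92,94),(136,88)]),("wedge top lo",.058,[(100,133),(148,127)]),("backwall top",.06,[(404,30),(398,390)]),("hinge",.1,[(722,394)]),("farwall top",.1,[(412,32),(740,32)]),("nearwall",.1,[(408,388),(710,388)])]:
    P=np.array([w(d,y/2.2,90+x/2.2,z)[:2] for x,y in pts]);print(n,np.round(P,4).tolist(),"mean",np.round(P.mean(0),4),np.degrees(np.round(np.arctan2(*(P[1]-P[0])[::-1]),3)))
```

```text
rest in [[0.6169, 0.1535], [0.6136, 0.0528], [0.4111, 0.0503], [0.4112, 0.15]] mean [0.5132 0.1016] -91.90243033898405
pol [[0.4989, 0.1438], [0.5003, 0.0604], [0.4511, 0.0586], [0.4473, 0.1405]] mean [0.4744 0.1008] -89.03764136332994
ridge [[0.4843, 0.1288], [0.4843, 0.0729], [0.4676, 0.0716], [0.4655, 0.1279]] mean [0.4754 0.1003] -90.06896539456541
tub [[0.474, 0.4501], [0.5048, 0.2968], [0.3657, 0.274], [0.3311, 0.4215]] mean [0.4189 0.3606] -78.60980949194895
wedge top [[0.6004, 0.3871], [0.6041, 0.3564]] mean [0.6023 0.3717] -83.13617607348246
wedge top lo [[0.5757, 0.3846], [0.5795, 0.3505]] mean [0.5776 0.3676] -83.59454230958711
backwall top [[0.6384, 0.1725], [0.3904, 0.1729]] mean [0.5144 0.1727] 179.9087476710785Traceback (most recent call last):
  File "<stdin>", line 4, in <module>
IndexError: index 1 is out of bounds for axis 0 with size 1
```

```bash
python3 -m inch '[[[0,0,0,-0.175],[0,0,0,-0.175],[0,0,0,-0.175],[0,0,0,-0.175],[0,0,0,-0.175],[0,0,0,-0.175],[0,0,0,-0.175],[0,0,0,-0.175],[0,0,0,-0.171],[0,0,0,0]]]' -0.2 25
python3 - <<'E'
from h import *
plan(.4745,.1005,.12,np.pi/2)
E
```

```text
time: 7.4
tool_pos: [0.4297, 0.2, 0.3667]
tool_rot: [3.141, 0.0, 1.569]
contact_force: [-0.0, 0.5, 0.3]
opening: 0.0547
plan [-99.4  44.9 246.7] turn -0.001 now [0.4297 0.2    0.3667] yaw 1.569 q6 0.28
```

```bash
python3 -m inch '[[[-33,15,30,0],[-33,15,30,0],[-33.4,15,30,0],[0,0,50,0],[0,0,50,0],[0,0,40,0],[0,0,40,0],[0,0,30,0],[0,0,15,0],[0,0,0,0]]]'
python3 - <<'E'
from h import *
plan(.4745,.1005,.053,np.pi/2)
E
python3 -m inch '[[[0,0,0,0],[0,0,0,0],[0,0,0,0],[0,0,0,0],[0,0,-2,0],[0,0,-10,0],[0,0,-20,0],[0,0,0,0]]]' 1 25
```

```text
time: 8.65
tool_pos: [0.4741, 0.1005, 0.0508]
tool_rot: [-3.139, 0.0, 1.568]
contact_force: [-0.6, -1.0, 0.1]
opening: 0.0553
plan [ 0.   0.4 -2.2] turn -0.003 now [0.4741 0.1005 0.0508] yaw 1.568 q6 0.05
time: 9.65
tool_pos: [0.4759, 0.1006, 0.0852]
tool_rot: [3.138, -0.0, 1.571]
contact_force: [0.8, 0.3, -3.0]
opening: 0.0182
```

```bash
python3 -m inch '[[[0,0,-52,0],[0,0,-52,0],[0,0,-50,0],[43,-9.5,0,0],[43,-9.5,0,0],[44,-9.5,0,0],[43,-9.5,0,0],[43,-9.5,0,0],[44,-9.5,0,0],[0,0,0,0]]]'
python3 -m inch '[[[0,0,50,0],[0,0,50,0],[0,0,50,0],[0,0,40,0],[0,0,10,0],[0,0,0,0]]]'
python3 - <<'E'
from h import *
plan(.419,.3606,.022,np.pi/2)
E
```

```text
time: 10.9
tool_pos: [0.4164, 0.3629, 0.2365]
tool_rot: [-3.14, 0.0, 1.575]
contact_force: [0.4, -0.1, -1.9]
opening: 0.0176
time: 11.65
tool_pos: [0.4181, 0.3602, 0.0379]
tool_rot: [-3.141, 0.0, 1.57]
contact_force: [-0.9, 0.7, -2.5]
opening: 0.0179
plan [ 0.4  0.9 15.9] turn -0.0 now [0.4181 0.3602 0.0379] yaw 1.57 q6 0.57
```

```bash
python3 -m inch '[[[0,0,8,0],[0,0,6,0],[0,0,3,0],[0,0,0,0]]]'; python3 -m inch '[[[0,0,0,0],[0,0,0,0],[0,0,0,0],[0,0,-20,0],[0,0,-50,0],[0,0,-60,0],[0,0,-60,0],[0,0,-60,0],[0,0,-60,0],[0,0,0,0]]]' -0.2
python3 - <<'E'
from h import *
plan(.56,.30,.30,0.12)
E
```

```text
time: 12.15
tool_pos: [0.4179, 0.3607, 0.021]
tool_rot: [3.141, -0.0, 1.571]
contact_force: [-0.2, -0.5, 0.2]
opening: 0.0178
time: 13.4
tool_pos: [0.4191, 0.3615, 0.3361]
tool_rot: [3.132, -0.006, 1.571]
contact_force: [0.1, -0.1, -0.6]
opening: 0.0549
plan [-61.8 140.5  37.1] turn 1.451 now [0.4191 0.3615 0.3361] yaw 1.571 q6 0.57
```

```bash
python3 -m inch '[[[19,40,0,0.18],[0,0,0,0.18],[0,0,0,0.18],[0,0,0,0.18],[0,0,0,0.18],[0,0,0,0.18],[0,0,0,0.18],[0,0,0,0.185],[0,0,0,0],[0,0,0,0]]]'
python3 - <<'E'
from h import *
d=cam("wrist");cv2.imwrite("pics/w3z.png",cv2.resize(d["img"][:230,50:450],None,fx=2,fy=2,interpolation=cv2.INTER_CUBIC))
for l,z in dict(oil=0,wedge=0,wedge_grip=.04,polished=.005,tub=0).items():
    print(l,[(np.round(p["at"],1).tolist(),round(p["conf"],2),np.round(w(d,*p["at"],z)[:2],4)) for p in place_of("wrist",l)])
plan(.56,.30,.30,0.12)
E
```

```text
time: 14.65
tool_pos: [0.4576, 0.3795, 0.3301]
tool_rot: [3.141, 0.001, 0.129]
contact_force: [0.5, 0.1, 0.1]
opening: 0.055
oil [([42.9, 189.9], 0.76, array([0.617 , 0.5047])), ([145.4, 432.6], 0.74, array([0.5095, 0.073 ]))]
wedge [([36.4, 269.0], 0.58, array([0.6423, 0.3815]))]
wedge_grip [([68.0, 272.4], 0.69, array([0.5921, 0.3711]))]
polished [([177.3, 263.4], 0.58, array([0.4156, 0.3593]))]
tub [([175.7, 260.9], 0.91, array([0.4168, 0.3639]))]
plan [91.4 91.8 30.7] turn 0.007 now [0.4577 0.3796 0.3307] yaw 0.127 q6 2.01
```

View pics/w3z.png

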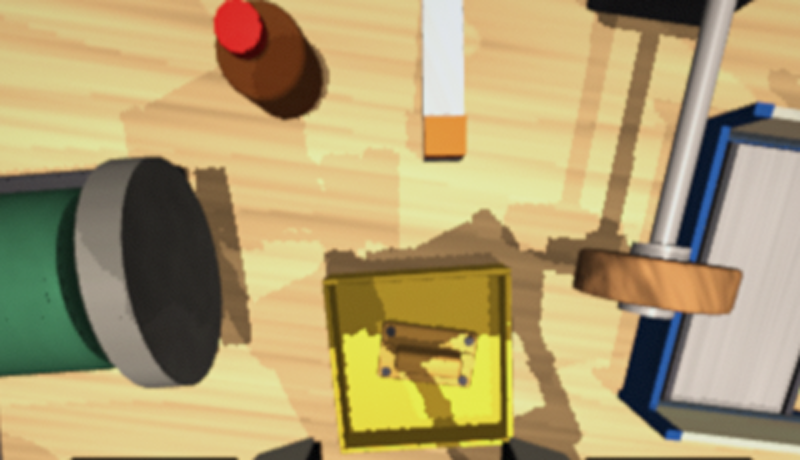

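The wrist view shows the cover lying flat in the tub at (430,353) and the wedge's orange block at (445,136), with the wedge running straight up the image. The oil bottle at (265,40) is well to the left.

Run:
```python
from h import *
d=cam("wrist")
f=lambda x,y,z:w(d,y/2,50+x/2,z)
g=f(445,136,.058);print("grip",g, [np.round(f(*p,.058)[:2],4) for p in [(424,116),(466,116),(466,156),(424,156)]])
z=.02
a=f(445,116,.045)
for _ in range(5): b=f(443.7,0,z);z=.035-.28*(np.linalg.norm((b-g)[:2])-.013)
print(b,"angle",np.arctan2(b[1]-g[1],b[0]-g[0]))
plan(g[0],g[1],.021,0.12)
```

```text
grip [0.59019688 0.37143487 0.058     ] [array([0.6013, 0.3881]), array([0.6051, 0.3585]), array([0.5789, 0.3544]), array([0.575 , 0.3846])]
[0.6895334  0.38395366 0.01060635] angle 0.12536319829950748
plan [130.4  24.8 309.7] turn 0.006 now [0.4577 0.3796 0.3307] yaw 0.126 q6 2.01
```

```bash
python3 -m inch '[[[43.5,8.3,20,0],[43.5,8.3,40,0],[43.4,8.2,40,0],[0,0,45,0],[0,0,45,0],[0,0,45,0],[0,0,40,0],[0,0,20,0],[0,0,0,0]]]'
python3 - <<'E'
from h import *
plan(.5902,.3714,.023,0.126)
E
```

```text
time: 16.12
tool_pos: [0.5897, 0.371, 0.0345]
tool_rot: [3.141, 0.002, 0.126]
contact_force: [0.5, -0.5, 1.1]
opening: 0.0554
plan [ 0.6 -0.3 11.5] turn -0.0 now [0.5897 0.371  0.0345] yaw 0.126 q6 1.9
```

```bash
python3 -m inch '[[[0,0,8,0],[0,0,3.5,0],[0,0,0,0]]]'; python3 -m inch '[[[0,0,0,0],[0,0,0,0],[0,0,0,0],[0,0,-20,0],[0,0,-50,0],[0,0,-50,0],[0,0,-50,0],[0,0,-50,0],[0,0,-30,0],[0,0,0,0]]]' 1 45
python3 - <<'E'
from h import *
plan(.514,-.11,.27,1.578)
E
```

```text
time: 16.5
tool_pos: [0.5904, 0.3714, 0.0247]
tool_rot: [-3.141, -0.001, 0.126]
contact_force: [1.1, -0.3, 0.4]
opening: 0.0549
time: 17.75
tool_pos: [0.5909, 0.3717, 0.2784]
tool_rot: [-3.139, -0.007, 0.126]
contact_force: [-0.7, 0.2, -2.0]
opening: 0.0299
plan [-136.9  468.3    6.4] turn -1.452 now [0.5909 0.3717 0.2784] yaw 0.126 q6 1.9
```

```bash
python3 -m inch '[[[-13.7,46.8,0,0],[-13.7,46.8,0,0],[-13.7,46.8,0,0],[-13.7,46.8,0,0],[-13.7,46.8,0,0],[-13.7,46.8,0,0],[-13.7,46.8,0,0],[-13.7,46.8,0,0],[-13.7,46.8,0,0],[-13.7,46.8,0,0]]]'; python3 -m inch '[[[0,0,0,-0.1815],[0,0,0,-0.1815],[0,0,0,-0.1815],[0,0,0,-0.1815],[0,0,0,-0.1815],[0,0,0,-0.1815],[0,0,0,-0.1815],[0,0,0,-0.1815],[0,0,0,0],[0,0,0,0]]]'
python3 - <<'E'
from h import *
plan(.514,-.11,.025,1.578)
d=cam("wrist");cv2.imwrite("pics/w4.png",d["img"])
for l,z in dict(rest_top=.036,roller=.023,pointer=.11,band=.12,wedge=0.25).items():
    print(l,[(np.round(p["at"],1).tolist(),round(p["conf"],2),np.round(w(d,*p["at"],z)[:2],4)) for p in place_of("wrist",l)])
E
```

```text
time: 19.0
tool_pos: [0.5116, -0.1113, 0.2726]
tool_rot: [-3.14, 0.003, 0.126]
contact_force: [0.2, 0.1, -1.9]
opening: 0.0296
time: 20.25
tool_pos: [0.5126, -0.11, 0.2735]
tool_rot: [-3.14, -0.0, 1.574]
contact_force: [-1.0, 0.6, -1.4]
opening: 0.0296
plan [-1.000e-01  1.700e+00  2.485e+02] turn -0.004 now [ 0.5126 -0.11    0.2735] yaw 1.574 q6 -0.36
rest_top []
roller []
pointer [([2.2, 400.7], 0.61, array([0.6585, 0.0682]))]
band [([121.4, 169.9], 0.37, array([ 0.4189, -0.049 ]))]
wedge [([138.1, 252.5], 0.69, array([ 0.5105, -0.0534]))]
```

View pics/w4.png

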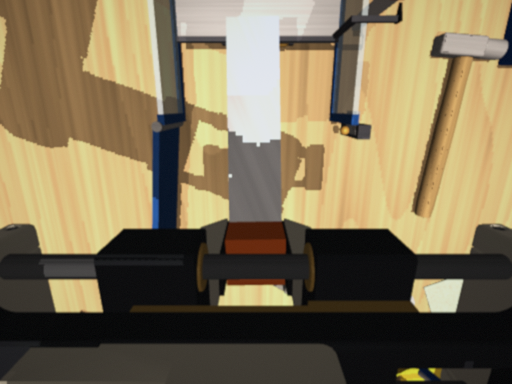

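The wrist view shows the wedge gripped straight, tip towards the doorway at (255,25), with the rest's front at row 40. The pointer's bracket is at (390,15) with the post beside it. I'll look closer at the scale.

```bash
cat > v.py <<'E'
from h import *
n=sys.argv[1]
d=cam("wrist");cv2.imwrite(f"pics/{n}.png",d["img"]);np.savez(f"{n}.npz",**{k:d[k] for k in("R","e","fx","fy","cx","cy","img")})
plan(.5,.02,.2,1.571)
for l in("pointer","band"): print(l,[(np.round(p["at"],1).tolist(),round(p["conf"],2)) for p in place_of("wrist",l)][:3])
E
python3 -m inch '[[[26,-2.6,12,0],[26,-2.6,12,0],[26,-2.6,12,0],[26,-2.6,12,0],[26,-2.6,12,0],[0,0,13,0],[0,0,0,0],[0,0,0,0]]]' >/dev/null; python3 v.py A
python3 -m inch '[[[0,-20,5,0],[0,-20,5,0],[0,0,0,0],[0,0,0,0]]]'>/dev/null; python3 v.py B
python3 -m inch '[[[20,0,0,0],[20,0,0,0],[0,0,0,0],[0,0,0,0]]]'>/dev/null; python3 v.py C
python3 - <<'E'
import cv2,numpy as np
a=[cv2.resize(cv2.imread(f"pics/{n}.png")[30:230,380:512],None,fx=2,fy=3 if 0 else 2,interpolation=cv2.INTER_CUBIC) for n in"ABC"]
cv2.imwrite("pics/abc.png",np.hstack(a))
E
```

```text
plan [1.1 0.4 1.7] turn 0.006 now [0.4996 0.0189 0.2017] yaw 1.577 q6 -0.12
pointer [([137.4, 434.9], 0.86)]
band []
plan [ 0.5 39.8 -8.2] turn 0.006 now [0.4602 0.0192 0.1917] yaw 1.577 q6 -0.13
pointer [([139.6, 487.0], 0.62)]
band [([145.8, 494.9], 0.59)]
plan [-39.3  40.7  -8.8] turn 0.007 now [0.459  0.059  0.1912] yaw 1.578 q6 -0.04
pointer [([185.6, 477.4], 0.57)]
band [([191.3, 486.8], 0.6)]
```

View pics/abc.png

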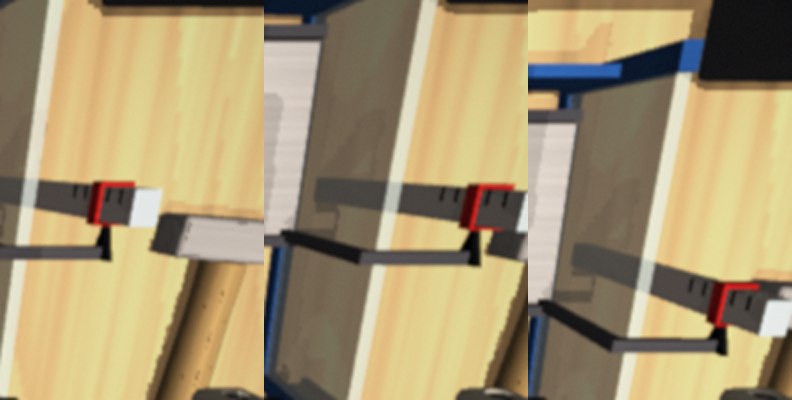

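Run:
```python
import cv2,numpy as np
o=[]
for n,(x,y) in dict(A=(415,110),B=(472,112),C=(462,160)).items():
    o.append(cv2.resize(cv2.imread(f"pics/{n}.png")[y:y+55,x:x+40],None,fx=6.6,fy=10,interpolation=cv2.INTER_NEAREST))
cv2.imwrite("pics/abcz.png",np.hstack(o))
```

```text
(no output)
```

View pics/abcz.png

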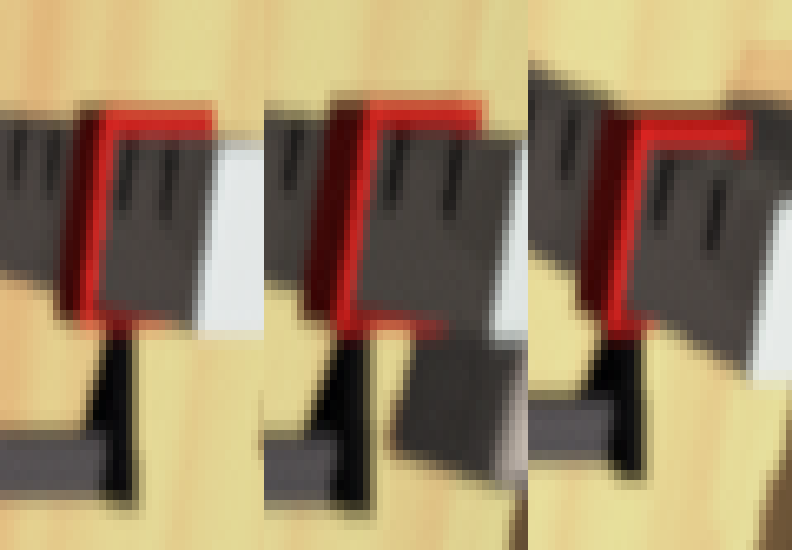

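The zoom shows the band's side face (dark red) in views A, B and C with its top and bottom edges clear, and the pointer tip at the band's lower end. Next I triangulate.

Run:
```python
from h import *
from scipy.optimize import least_squares
D={n:dict(np.load(n+".npz")) for n in"ABC"}
S=cam("side")
im=cv2.imread("pics/side0.png").astype(int);
r=np.clip(im[...,2]-np.maximum(im[...,0],im[...,1])-40,0,255); 
o=dict(top_py=[(430.5,120),(487.8,122),(479,171.5)],top_my=[(427.1,142.5),(482.6,145),(474.1,193.5)],bot_py=[(427.1,120.3),(482.3,121.5),(474.1,170.5)],bot_my=[(423.8,141.8),(477.8,144),(469.6,193)],tip=[(433.2,143.5),(485.3,145.5),(476.2,193.8)])
for k,v in o.items():
    v=np.array(v)-.5
    f=lambda p:np.concatenate([np.array(px(D[n],p))-q for n,q in zip("ABC",v)])
    s=least_squares(f,[.64,.07,.12]);print(k,np.round(s.x,4),"res",np.round(s.fun,1),"side px",np.round(px(S,s.x),1))
    if k=="tip":
        for n,q in zip("ABC",v): print("  tip@.110",np.round(w(D[n],q[1],q[0],.11),4))
sy,sx=np.mgrid[140:200,235:285];m=r[140:200,235:285];k=m>0
print("red side",[(int(x),int(y),int(g)) for x,y,g in zip(sx[k],sy[k],m[k])])
z=S["img"][150:195,240:285];cv2.imwrite("pics/sz.png",cv2.resize(z,None,fx=13,fy=13,interpolation=cv2.INTER_NEAREST))
```

```text
top_py [0.6423 0.0857 0.126 ] res [ 0.2  0.3  0.1 -0.4 -0.3  0.2] side px [255.9 168.6]
top_my [0.6417 0.0675 0.1272] res [-0.2  0.3  0.3 -0.  -0.1 -0.3] side px [257.7 171.6]
bot_py [0.643  0.0854 0.1198] res [-0.   0.   0.3  0.1 -0.3 -0.1] side px [256.1 169.7]
bot_my [0.6399 0.0677 0.1248] res [-0.7  0.4  0.6  0.4  0.1 -0.8] side px [257.2 172.2]
tip [0.6522 0.0653 0.1176] res [-1.3  0.6  0.4  0.7  0.9 -1.3] side px [260.5 173. ]
  tip@.110 [0.658 0.065 0.11 ]
  tip@.110 [0.6579 0.065  0.11  ]
  tip@.110 [0.658  0.0618 0.11  ]
red side [(239, 149, 2), (249, 158, 2), (250, 158, 1), (248, 159, 1), (249, 159, 1), (250, 159, 3), (240, 162, 1), (235, 163, 1), (236, 163, 1), (256, 168, 2), (256, 169, 6), (257, 169, 4), (261, 169, 8), (256, 170, 7), (257, 170, 19), (258, 170, 26), (260, 170, 15), (261, 170, 39), (256, 171, 4), (257, 171, 12), (258, 171, 35), (259, 171, 24), (260, 171, 28), (261, 171, 27), (262, 171, 5), (256, 172, 1), (261, 172, 1), (262, 172, 5), (263, 173, 2), (264, 174, 1), (261, 180, 1), (262, 182, 1), (262, 183, 2), (262, 184, 1), (264, 187, 1), (264, 188, 1)]
```

View pics/sz.png

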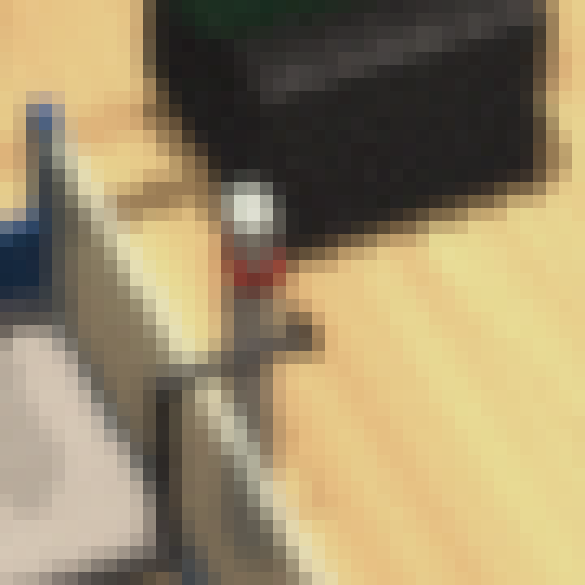

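Run:
```python
from h import *
D={n:dict(np.load(n+".npz")) for n in"ABC"}
o=dict(A=[(446.4,133.5),(428.8,131.2),(425.4,131)],B=[(472+(507-264)/6.6,112+23.5),(485.2,133.5),(480,132.8)],C=[(462+(760-528)/6.6,160+29),(476.6,182.5),(471.8,181.8)])
for n,v in o.items():
    d=D[n];P=w(d,v[0][1]-.5,v[0][0]-.5,.145);xf=P[0]
    def zx(q,x):
        r=d["R"]@np.array([(q[0]-.5-d["cx"])/d["fx"],(q[1]-.5-d["cy"])/d["fy"],1]);return (d["e"]+r*(x-d["e"][0])/r[0])[[1,2]]
    print(n,"post face x",np.round(P,4),[(pr,np.round(zx(v[1],xf-pr),4),np.round(zx(v[2],xf-pr),4)) for pr in(.001,.0015,.002)])
```

```text
A post face x [0.6444 0.0767 0.145 ] [(0.001, array([0.0768, 0.1242]), array([0.0766, 0.1195])), (0.0015, array([0.0769, 0.1251]), array([0.0767, 0.1203])), (0.002, array([0.0769, 0.1259]), array([0.0767, 0.1211]))]
B post face x [0.6444 0.0767 0.145 ] [(0.001, array([0.0764, 0.1247]), array([0.0765, 0.1193])), (0.0015, array([0.0764, 0.1253]), array([0.0765, 0.1199])), (0.002, array([0.0765, 0.1259]), array([0.0766, 0.1205]))]
C post face x [0.644  0.0764 0.145 ] [(0.001, array([0.0764, 0.1257]), array([0.0757, 0.1205])), (0.0015, array([0.0766, 0.1263]), array([0.0758, 0.1211])), (0.002, array([0.0767, 0.1269]), array([0.076 , 0.1218]))]
```

```bash
python3 -m inch '[[[-30,9,-10,0],[-35,11,0,0],[-35,11,0,0],[-35,11,0,0],[-34,12,0,0],[0,0,40,0],[0,0,50,0],[0,0,40,0],[0,0,0,0],[0,0,0,0]]]'
python3 - <<'E'
from h import *
plan(.5135,-.11,.026,1.574)
E
```

```text
time: 24.3
tool_pos: [0.515, -0.1097, 0.0726]
tool_rot: [3.14, 0.001, 1.578]
contact_force: [-0.8, 0.2, -0.7]
opening: 0.0302
plan [-0.2 -1.6 46.6] turn 0.004 now [ 0.515  -0.1097  0.0726] yaw 1.578 q6 -0.36
```

```bash
python3 -m inch '[[[0,-1.5,25,0],[0,0,15,0],[0,0,6,0],[0,0,0,0]]]'; python3 -m inch '[[[0,0,1,0],[0,0,0,0],[10,0,0,0],[10,0,0,0],[10,0,0,0],[10,0,0,0],[10,0,0,0],[10,0,0,0],[8,0,0,0],[0,0,0,0]]]'
python3 -m inch '[[[6,0,0,0],[6,0,0,0],[6,0,0,0],[6,0,0,0],[0,0,0,0]]]'
```

```text
time: 24.8
tool_pos: [0.5128, -0.1093, 0.0256]
tool_rot: [3.141, 0.0, 1.578]
contact_force: [-0.4, -0.6, -1.4]
opening: 0.0297
time: 26.05
tool_pos: [0.512, -0.0404, 0.0243]
tool_rot: [3.142, -0.0, 1.579]
contact_force: [-0.9, 1.6, 0.2]
opening: 0.0297
time: 26.68
tool_pos: [0.5126, -0.0185, 0.0244]
tool_rot: [3.14, 0.002, 1.578]
contact_force: [1.1, -7.9, -0.3]
opening: 0.0297
```

```bash
python3 -m inch '[[[6,0,0,0],[6,0,0,0],[6,0,0,0],[6,0,0,0],[5,0,0,0],[2,0,0,0],[0,0,0,0],[0,0,0,0]]]'
python3 - <<'E'
from h import *
d=cam("side");z=d["img"][140:215,205:290];cv2.imwrite("pics/sz2.png",cv2.resize(z,None,fx=7,fy=7,interpolation=cv2.INTER_NEAREST))
E
```

```text
time: 27.68
tool_pos: [0.5121, 0.0122, 0.0243]
tool_rot: [3.141, 0.002, 1.578]
contact_force: [1.3, -9.7, 0.1]
opening: 0.0296
```

```bash
python3 -m inch '[[[0,0,0,0],[0,0,0,0],[0,0,0,0],[0,0,-20,0],[0,0,-50,0],[0,0,-50,0],[0,-20,-47,0],[0,-32,0,0],[0,0,0,0],[0,0,0,0]]]' -0.2; python3 v.py E
python3 -m inch '[[[20,0,0,0],[20,0,0,0],[0,0,0,0],[0,0,0,0]]]'; python3 v.py F
python3 - <<'E'
import cv2,numpy as np
o=[]
for n,(x,y) in dict(E=(472,112),F=(462,160)).items():
    o.append(cv2.resize(cv2.imread(f"pics/{n}.png")[y:y+55,x:x+40],None,fx=9.9,fy=10,interpolation=cv2.INTER_NEAREST))
cv2.imwrite("pics/efz.png",np.hstack(o))
E
```

```text
time: 28.98
tool_pos: [0.4601, 0.0135, 0.1912]
tool_rot: [3.141, 0.0, 1.578]
contact_force: [-0.2, 0.0, -0.6]
opening: 0.0552
plan [ 6.2 39.8 -8.9] turn 0.007 now [0.4602 0.0135 0.191 ] yaw 1.578 q6 -0.14
pointer [([137.1, 502.2], 0.87)]
band [([136.5, 500.1], 0.59)]
time: 29.62
tool_pos: [0.4596, 0.0531, 0.1909]
tool_rot: [-3.141, 0.0, 1.578]
contact_force: [1.1, 0.0, 0.4]
opening: 0.055
plan [-33.2  40.3  -9.1] turn 0.007 now [0.4595 0.0529 0.191 ] yaw 1.578 q6 -0.06
pointer [([183.2, 489.5], 0.74)]
band [([184.6, 488.8], 0.73)]
```

View pics/efz.png

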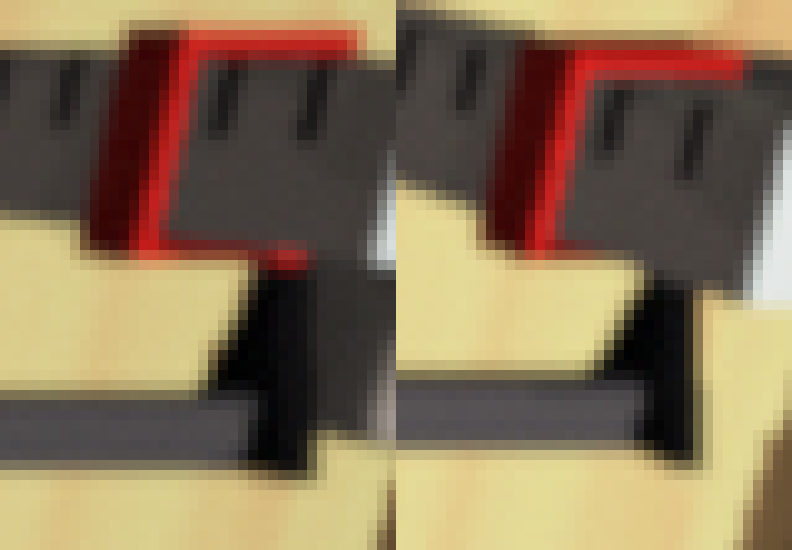

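Run:
```python
from h import *
from scipy.optimize import brentq
D={n:dict(np.load(n+".npz")) for n in"BCEF"}
def lift(a,pa,b,pb,z0):
    p=w(D[a],pa[1]-.5,pa[0]-.5,z0)
    zb=brentq(lambda z:w(D[b],pb[1]-.5,pb[0]-.5,z)[0]-p[0],.08,.17);return np.round(p,4),round(zb-z0,4),np.round(w(D[b],pb[1]-.5,pb[0]-.5,zb),4)
for z0 in(.108,.112,.114): print(lift("B",(488,163),"E",(503.5,159.5),z0),lift("C",(479.3,207.5),"F",(492.4,206.5),z0))
# band edges again from E,F : post top at .145 gives face x
for n,t,b,pt in [("E",(472+162/9.9,112+13.8),(472+108/9.9,112+14),None),("F",(462+(553-396)/9.9,160+15),(462+(505-396)/9.9,160+15),(462+(768-396)/9.9,160+20.5))]:
    d=D[n]
    for x in(.6415,.6422,.643):
        zz=[]
        for q in(t,b):
            r=d["R"]@np.array([(q[0]-.5-d["cx"])/d["fx"],(q[1]-.5-d["cy"])/d["fy"],1]);zz.append(round((d["e"]+r*(x-d["e"][0])/r[0])[2],4))
        print(n,x,zz)
    if pt: print("post face x",w(d,pt[1]-.5,pt[0]-.5,.145))
    # pointer-tip vs band
```

```text
(array([0.6656, 0.0494, 0.108 ]), 0.0132, array([0.6656, 0.0495, 0.1212])) (array([0.6655, 0.048 , 0.108 ]), 0.0132, array([0.6655, 0.0479, 0.1212]))
(array([0.6622, 0.0501, 0.112 ]), 0.013, array([0.6622, 0.0501, 0.125 ])) (array([0.6621, 0.0495, 0.112 ]), 0.013, array([0.6621, 0.0492, 0.125 ]))
(array([0.6605, 0.0505, 0.114 ]), 0.0129, array([0.6605, 0.0505, 0.1269])) (array([0.6604, 0.0502, 0.114 ]), 0.0129, array([0.6604, 0.0499, 0.1269]))
E 0.6415 [np.float64(0.1273), np.float64(0.122)]
E 0.6422 [np.float64(0.1264), np.float64(0.1211)]
E 0.643 [np.float64(0.1255), np.float64(0.1201)]
F 0.6415 [np.float64(0.1271), np.float64(0.1222)]
F 0.6422 [np.float64(0.1263), np.float64(0.1213)]
F 0.643 [np.float64(0.1253), np.float64(0.1203)]
post face x [0.64426358 0.07720229 0.145     ]
```

Pointer lift measured at 13.0 mm, band centre at about 12.8–13.7 mm, so the rest is at the mark. Now re-measure the castings.

```bash
cat > cst.py <<'E'
from h import *
d=cam("wrist");cv2.imwrite("pics/cast.png",d["img"])
hsv=cv2.cvtColor(d["img"],cv2.COLOR_BGR2HSV)
for p in place_of("wrist","cast1"):
    r,c=np.int32(p["at"]);r=min(r,230)
    m=np.zeros(d["img"].shape[:2],np.uint8);m[max(r-38,0):r+38,max(c-38,0):c+38]=255
    g=cv2.morphologyEx(((hsv[...,1]<60)&(hsv[...,2]>70)&(m>0)).astype(np.uint8),cv2.MORPH_CLOSE,np.ones((5,5)))
    n,lab,st,ce=cv2.connectedComponentsWithStats(g)
    if n<2: continue
    i=1+np.argmax(st[1:,4]);ys,xs=np.where(lab==i)
    (x,y),(a,b),an=cv2.minAreaRect(np.array([w(d,q,s,.012)[:2] for q,s in zip(ys,xs)],np.float32)*1000)
    print(p["conf"],r,c,"centre",round(x,1),round(y,1),"size",round(a),round(b),"long axis deg",round((an+(90 if b>a else 0)+90)%180-90,1))
plan(.47,-.28,.347,0)
E
python3 -m inch '[[[0,0,-52,0],[0,0,-52,0],[-36,0,-52,0],[-43,1,0,0],[-43,1,0,0],[-43,1,0,0],[-43,1,0,0],[-43,1,0,0],[-43,1,0,0],[-43,1,0,0]]]'; python3 -m inch '[[[0,0,0,0.175],[0,0,0,0.175],[0,0,0,0.175],[0,0,0,0.175],[0,0,0,0.175],[0,0,0,0.175],[0,0,0,0.175],[0,0,0,0.175],[0,0,0,0.178],[0,0,0,0]]]'; python3 cst.py
```

```text
time: 31.02
tool_pos: [0.4683, -0.285, 0.3466]
tool_rot: [3.142, 0.0, 1.577]
contact_force: [-0.4, 0.3, 0.3]
opening: 0.0551
time: 32.28
tool_pos: [0.4684, -0.2835, 0.3465]
tool_rot: [3.142, 0.0, 0.001]
contact_force: [-0.6, 0.0, -0.5]
opening: 0.055
0.82 158 334 centre 453.5 -426.4 size 84 48 long axis deg 29.0
0.63 72 265 centre 598.5 -300.4 size 48 83 long axis deg -30.2
0.23 125 52 centre 513.7 116.4 size 127 69 long axis deg 0.0
plan [ 1.5 -3.3 -0.4] turn 0.003 now [ 0.4685 -0.2833  0.3466] yaw 0.003 q6 0.88
```

Casting A was knocked aside to (598.5, −300.4) mm; casting B is unmoved.

```bash
python3 -m inch '[[[44,5.7,30,0],[43,5.7,40,0],[43,5.7,40,0],[0,0,40,0.177],[0,0,40,0.177],[0,0,40,0.176],[0,0,30,0],[0,0,0,0],[0,0,0,0]]]'
python3 - <<'E'
from h import *
plan(.5985,-.3004,.016,np.radians(-30.2))
E
```

```text
time: 33.5
tool_pos: [0.5994, -0.3007, 0.0881]
tool_rot: [3.141, -0.002, -0.529]
contact_force: [0.4, 0.1, -0.3]
opening: 0.0551
plan [-1.1  0.2 72.1] turn -0.002 now [ 0.5994 -0.3007  0.0881] yaw -0.529 q6 1.52
```

```bash
python3 -m inch '[[[-1,0,30,0],[0,0,25,0],[0,0,12,0],[0,0,5,0],[0,0,0,0]]]'; python3 -m inch '[[[0,0,0,0],[0,0,0,0],[0,0,0,0],[0,0,-10,0],[0,0,-50,0],[0,0,-50,0],[0,0,-60,0],[0,0,-55,0],[0,0,0,0]]]' 1 25
python3 - <<'E'
from h import *
plan(.548,.1016,.15,np.pi/2)
E
```

```text
time: 34.12
tool_pos: [0.5984, -0.3001, 0.0155]
tool_rot: [3.141, -0.002, -0.53]
contact_force: [0.3, -0.4, 0.5]
opening: 0.0551
time: 35.25
tool_pos: [0.5996, -0.3007, 0.2461]
tool_rot: [3.141, -0.011, -0.53]
contact_force: [0.7, -0.8, -2.5]
opening: 0.0183
plan [-248.9 -321.1   93.1] turn 1.041 now [ 0.5996 -0.3007  0.2461] yaw -0.53 q6 1.52
```

```bash
python3 -m inch '[[[-24.9,-32.1,0,0],[-24.9,-32.1,0,0],[-24.9,-32.1,0,0],[-24.9,-32.1,0,0],[-24.9,-32.1,0,0],[-24.9,-32.1,0,0],[-24.9,-32.1,0,0],[-24.9,-32.1,0,0],[-24.9,-32.1,0,0],[-24.9,-32.1,0,0]]]'; python3 -m inch '[[[0,0,0,-0.175],[0,0,0,-0.175],[0,0,0,-0.175],[0,0,0,-0.175],[0,0,0,-0.175],[0,0,0,-0.175],[0,0,0,-0.175],[0,0,0,-0.175],[0,0,0,-0.175],[0,0,0,-0.175]]]'; python3 -m inch '[[[0,0,0,-0.175],[0,0,0,-0.175],[0,0,0,0],[0,0,0,0]]]'
python3 - <<'E'
from h import *
plan(.548,.1016,.066,1.575)
E
```

```text
time: 36.5
tool_pos: [0.5441, 0.1044, 0.2381]
tool_rot: [3.14, 0.002, -0.53]
contact_force: [0.8, -0.0, -2.2]
opening: 0.0178
time: 37.75
tool_pos: [0.5444, 0.1031, 0.238]
tool_rot: [-3.139, 0.001, 1.226]
contact_force: [0.1, 0.1, -2.3]
opening: 0.018
time: 38.25
tool_pos: [0.545, 0.1031, 0.2389]
tool_rot: [-3.14, 0.0, 1.566]
contact_force: [-0.6, -0.3, -3.6]
opening: 0.0175
plan [ -1.5   3.3 172.9] turn -0.009 now [0.545  0.1031 0.2389] yaw 1.566 q6 0.05
```

The gripper body would come close to the scale post at x = 0.548, so I use x ≈ 0.53 and 0.465 instead.

```bash
python3 -m inch '[[[0,-15,0,-0.01],[0,0,40,0],[0,0,50,0],[0,0,40,0],[0,0,25,0],[0,0,10,0],[0,0,0,0]]]'
python3 - <<'E'
from h import *
plan(.53,.103,.066,1.575)
E
```

```text
time: 39.12
tool_pos: [0.5304, 0.1032, 0.0751]
tool_rot: [3.141, 0.0, 1.578]
contact_force: [0.2, -0.2, -3.0]
opening: 0.0179
plan [-0.2 -0.4  9.1] turn 0.003 now [0.5304 0.1032 0.0751] yaw 1.578 q6 0.04
```

```bash
python3 -m inch '[[[0,0,6,0],[0,0,3.5,0],[0,0,0,0]]]';python3 -m inch '[[[0,0,0,0],[0,0,0,0],[0,0,0,0],[0,0,-15,0],[0,0,-40,0],[0,0,-60,0],[0,0,-60,0],[0,0,-60,0],[0,0,-40,0],[0,0,0,0]]]' -0.2
python3 - <<'E'
from h import *
plan(.47,-.28,.347,0)
E
```

```text
time: 39.5
tool_pos: [0.531, 0.1033, 0.0692]
tool_rot: [3.138, 0.0, 1.579]
contact_force: [-10.4, -0.4, 29.2]
opening: 0.018
time: 40.75
tool_pos: [0.5313, 0.1033, 0.3446]
tool_rot: [3.133, -0.0, 1.58]
contact_force: [0.6, 0.7, -2.0]
opening: 0.0547
plan [-382.7  -64.8   -3.1] turn -1.562 now [0.5313 0.1033 0.3446] yaw 1.58 q6 0.04
```

```bash
python3 v.py G
python3 - <<'E'
import cv2
a=cv2.imread("pics/G.png");cv2.imwrite("pics/Gz.png",cv2.resize(a[90:240,150:400],None,fx=3.2,fy=3.2,interpolation=cv2.INTER_CUBIC))
E
```

```text
plan [-83.  -31.8 141.8] turn 0.009 now [0.5306 0.1032 0.3419] yaw 1.58 q6 0.04
pointer [([188.3, 339.8], 0.89)]
band [([188.0, 341.1], 0.39)]
```

View pics/Gz.png

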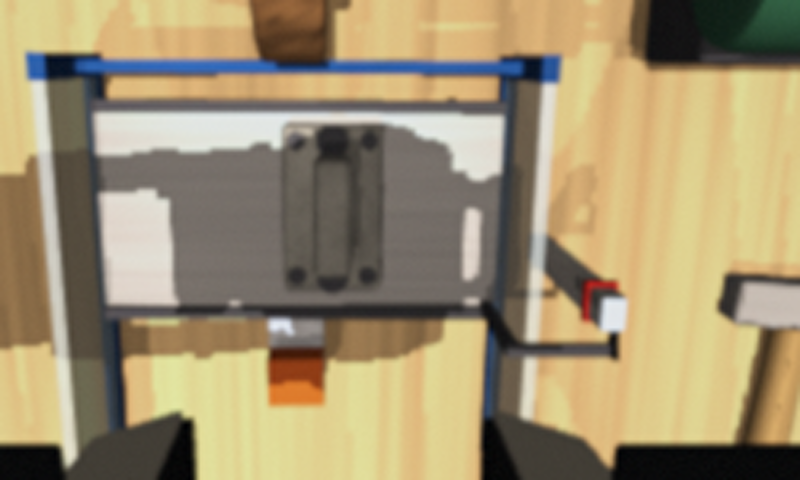

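The view shows the casting lying squarely on the rest at (333,205) with the wedge's orange tail at (297,378). The 29 N at setting down was more than I expected, so I check the pointer again.

```bash
python3 -m inch '[[[-25,-35,30,0],[-25,-35,40,0],[0,0,40,0],[0,0,41,0],[0,0,0,0],[0,0,0,0]]]'; python3 v.py H
python3 - <<'E'
import cv2,numpy as np
o=[]
for n in "FH":
    a=cv2.imread(f"pics/{n}.png"); o.append(cv2.resize(a[160:215,462:502],None,fx=9.9,fy=10,interpolation=cv2.INTER_NEAREST))
cv2.imwrite("pics/fh.png",np.hstack(o))
E
```

```text
time: 41.65
tool_pos: [0.4613, 0.0526, 0.1898]
tool_rot: [3.141, 0.0, 1.58]
contact_force: [0.3, -0.9, -0.5]
opening: 0.0551
plan [-32.9  38.   -9.6] turn 0.009 now [0.4617 0.0526 0.1903] yaw 1.58 q6 -0.06
pointer [([183.8, 486.1], 0.61)]
band [([187.3, 488.7], 0.79)]
```

View pics/fh.png

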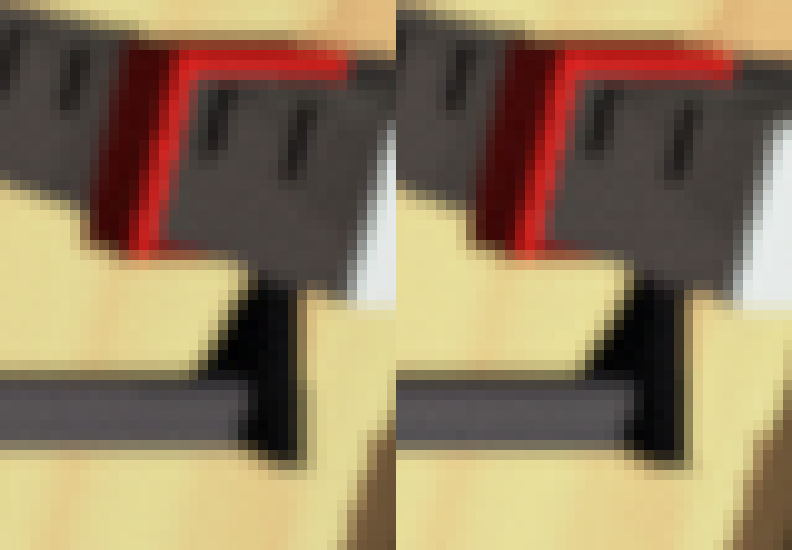

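Pointer and band are unchanged relative to each other, so the lift is still 13 mm. Now casting B.

```bash
python3 -m inch '[[[0,0,-52,0],[0,0,-52,0],[-34,1,-52,0],[-43,1,0,0],[-43,1,0,0],[-43,1,0,0],[-43,1,0,0],[-43,1,0,0],[-43,1,0,0],[-43,1,0,0]]]' >/dev/null; python3 -m inch '[[[0,0,0,0.175],[0,0,0,0.175],[0,0,0,0.175],[0,0,0,0.175],[0,0,0,0.175],[0,0,0,0.175],[0,0,0,0.175],[0,0,0,0.175],[0,0,0,0.18],[0,0,0,0]]]'; python3 cst.py
```

```text
time: 44.3
tool_pos: [0.4719, -0.2823, 0.3461]
tool_rot: [3.141, -0.001, 0.002]
contact_force: [-0.5, -0.1, 0.5]
opening: 0.0549
0.85 162 334 centre 453.5 -426.1 size 85 48 long axis deg 29.1
0.73 119 11 centre 527.5 127.7 size 125 91 long axis deg 0.1
plan [-1.9 -2.3 -1.2] turn 0.004 now [ 0.4719 -0.2823  0.3458] yaw 0.004 q6 0.89
```

```bash
python3 -m inch '[[[-6.2,48,30,0],[-6.1,48,40,0],[-6.1,48,40,0],[0,0,40,-0.168],[0,0,40,-0.168],[0,0,40,-0.168],[0,0,30,0],[0,0,0,0],[0,0,0,0]]]'
python3 - <<'E'
from h import *
plan(.4535,-.4263,.016,np.radians(29.1))
E
```

```text
time: 45.52
tool_pos: [0.4541, -0.4267, 0.087]
tool_rot: [3.139, -0.0, 0.505]
contact_force: [0.6, 0.4, 1.1]
opening: 0.0551
plan [-0.4 -0.8 71. ] turn -0.003 now [ 0.4541 -0.4267  0.087 ] yaw 0.505 q6 0.19
```

```bash
python3 -m inch '[[[0,0,30,0],[0,-0.5,24,0],[0,0,12,0],[0,0,5,0],[0,0,0,0]]]'; python3 -m inch '[[[0,0,0,0],[0,0,0,0],[0,0,0,0],[0,0,-10,0],[0,0,-50,0],[0,0,-50,0],[0,0,-60,0],[0,0,-55,0],[0,0,0,0]]]' 1 35
python3 - <<'E'
from h import *
plan(.465,.102,.15,np.pi/2)
E
```

```text
time: 46.15
tool_pos: [0.4536, -0.4259, 0.0153]
tool_rot: [3.14, -0.0, 0.504]
contact_force: [-0.1, 0.1, 0.3]
opening: 0.055
time: 47.28
tool_pos: [0.4545, -0.427, 0.2455]
tool_rot: [3.131, -0.002, 0.504]
contact_force: [0.7, -1.0, -2.4]
opening: 0.0178
plan [ 264.4 -459.1   91.2] turn -1.067 now [ 0.4545 -0.427   0.2455] yaw 0.504 q6 0.19
```

```bash
python3 -m inch '[[[26.4,-45.9,0,0],[26.4,-45.9,0,0],[26.4,-45.9,0,0],[26.4,-45.9,0,0],[26.4,-45.9,0,0],[26.4,-45.9,0,0],[26.4,-45.9,0,0],[26.4,-45.9,0,0],[26.4,-45.9,0,0],[26.4,-45.9,0,0]]]'; python3 -m inch '[[[0,0,0,-0.178],[0,0,0,-0.178],[0,0,0,-0.178],[0,0,0,-0.178],[0,0,0,-0.178],[0,0,0,-0.181],[0,0,0,0],[0,0,0,0]]]'
python3 - <<'E'
from h import *
plan(.465,.102,.0645,1.575)
E
```

```text
time: 48.52
tool_pos: [0.4617, 0.1056, 0.2383]
tool_rot: [-3.141, 0.002, 0.504]
contact_force: [0.3, 0.1, -2.1]
opening: 0.0182
time: 49.52
tool_pos: [0.4624, 0.1039, 0.2389]
tool_rot: [-3.14, 0.0, 1.571]
contact_force: [-0.8, 0.7, -1.9]
opening: 0.0178
plan [ -1.9   2.8 174.4] turn -0.004 now [0.4624 0.1039 0.2389] yaw 1.571 q6 0.06
```

```bash
python3 -m inch '[[[-1.9,2.6,40,0],[0,0,50,0],[0,0,40,0],[0,0,25,0],[0,0,8,0],[0,0,0,0]]]';python3 -m inch '[[[0,0,2,0],[0,0,2,0],[0,0,0,0]]]';python3 -m inch '[[[0,0,2,0],[0,0,0,0]]]'
```

```text
time: 50.28
tool_pos: [0.4656, 0.102, 0.0766]
tool_rot: [3.142, 0.0, 1.574]
contact_force: [0.1, 0.2, -1.8]
opening: 0.0178
time: 50.65
tool_pos: [0.4666, 0.1021, 0.0748]
tool_rot: [3.138, -0.0, 1.575]
contact_force: [-2.7, 0.5, 13.6]
opening: 0.0172
time: 50.9
tool_pos: [0.4666, 0.1022, 0.0746]
tool_rot: [3.137, 0.0, 1.575]
contact_force: [-10.0, -1.7, 33.5]
opening: 0.0179
```

Run:
```python
from h import *
d=cam("wrist");s=cam("side")
a=cv2.resize(d["img"][:, 60:460],(480,460));b=cv2.resize(s["img"][160:245,180:275],None,fx=3.3,fy=5.4,interpolation=cv2.INTER_CUBIC)[:460]
b=cv2.resize(s["img"][150:250,180:275],(316,460),interpolation=cv2.INTER_CUBIC)
cv2.imwrite("pics/K.png",np.hstack([a,b]))
```

```text
(no output)
```

View pics/K.png

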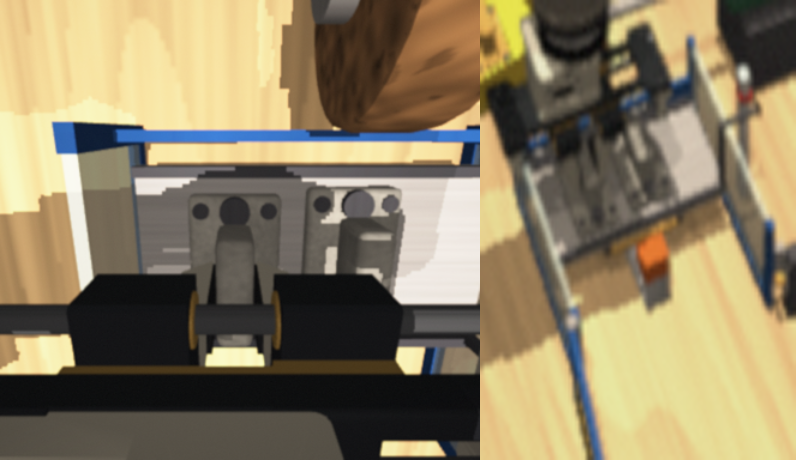

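The held casting's far end (235,200) appears at the same level as casting A's flange, so it seems to be touching the rest while tilted or slipped in the jaws. I'll loosen the grip so it settles.

```bash
python3 -m inch '[[[0,0,-4,0],[0,0,0,0],[0,0,0,0]]]' 1 3; python3 -m inch '[[[0,0,3,0],[0,0,0,0]]]'; python3 -m inch '[[[0,0,3,0],[0,0,0,0]]]'
```

```text
time: 51.38
tool_pos: [0.4657, 0.102, 0.0746]
tool_rot: [3.141, 0.0, 1.575]
contact_force: [-1.6, 0.5, 4.0]
opening: 0.0181
time: 51.62
tool_pos: [0.4657, 0.102, 0.0712]
tool_rot: [3.141, 0.0, 1.575]
contact_force: [0.3, -0.5, 2.3]
opening: 0.018
time: 51.88
tool_pos: [0.4656, 0.102, 0.0682]
tool_rot: [3.141, 0.0, 1.575]
contact_force: [1.4, -0.4, -0.4]
opening: 0.0179
```

```bash
python3 -m inch '[[[0,0,2.5,0],[0,0,0,0]]]'; python3 -m inch '[[[0,0,0,0],[0,0,0,0],[0,0,0,0],[0,0,-15,0],[0,0,-40,0],[0,0,-60,0],[0,0,-60,0],[0,0,-60,0],[0,0,-40,0],[0,0,0,0]]]' -0.2; python3 v.py L
python3 - <<'E'
from h import *
d=dict(np.load("L.npz"))
cv2.imwrite("pics/Lz.png",cv2.resize(d["img"][90:240,120:420],None,fx=2.6,fy=2.6,interpolation=cv2.INTER_CUBIC))
for l,z in dict(cast1=.049,door_edge=.055,door_hinge=.055).items():
    print(l,[(np.round(p["at"],1).tolist(),round(p["conf"],2),np.round(w(d,*p["at"],z)[:2],4)) for p in place_of("wrist",l)])
E
```

```text
time: 52.12
tool_pos: [0.4656, 0.102, 0.0657]
tool_rot: [3.141, 0.0, 1.575]
contact_force: [1.0, -0.8, 0.4]
opening: 0.0184
time: 53.38
tool_pos: [0.4665, 0.1021, 0.344]
tool_rot: [3.135, -0.0, 1.575]
contact_force: [0.3, 0.6, -0.3]
opening: 0.0551
plan [-82.2  33.7 141.8] turn 0.004 now [0.4656 0.1021 0.3417] yaw 1.575 q6 0.05
pointer [([185.4, 386.5], 0.78), ([150.3, 295.9], 0.51)]
band [([187.4, 388.6], 0.42)]
cast1 [([151.3, 293.7], 0.82, array([0.5313, 0.1096])), ([155.5, 250.2], 0.79, array([0.4601, 0.1025]))]
door_edge [([203.0, 278.9], 0.56, array([0.5089, 0.0222])), ([188.6, 386.2], 0.36, array([0.6889, 0.0481]))]
door_hinge []
```

View pics/Lz.png

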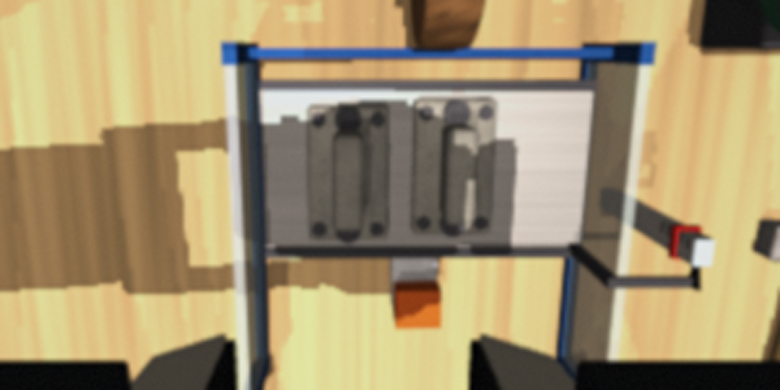

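The view shows both castings flat between the lips at (348,172) and (455,165), and the wedge still in place at (418,300). Now the door.

```bash
python3 -m inch '[[[-37.6,-16.5,0,0],[-37.6,-16.5,0,0],[-37.6,-16.5,0,0],[-37.6,-16.5,0,0],[-37.6,-16.5,0,0],[-37.6,-16.5,0,0],[-37.6,-16.5,0,0],[-37.6,-16.5,0,0],[0,0,0,0]]]' 1 20 >/dev/null;  python3 -m inch '[[[0,0,0,0.171],[0,0,0,0.171],[0,0,0,0.171],[0,0,0,0.171],[0,0,0,0.171],[0,0,0,0.171],[0,0,0,0.171],[0,0,0,0.171],[0,0,0,0.171],[0,0,0,0.173]]]'; python3 -m inch '[[[0,0,0,0],[0,0,50,0],[0,0,50,0],[0,0,50,0]]]'
python3 - <<'E'
from h import *
plan(.334,-.199,.042,-.137)
for c in("top","side","wrist"):
    d=cam(c)
    for l,z in dict(cast1=0,door_edge=.055,door_hinge=.055).items():
        print(c,l,[(np.round(p["at"],1).tolist(),round(p["conf"],2),np.round(w(d,*p["at"],z)[:2],3)) for p in place_of(c,l)])
E
```

```text
time: 56.05
tool_pos: [0.3349, -0.1982, 0.3404]
tool_rot: [-3.141, 0.001, -0.142]
contact_force: [0.1, -0.2, 0.3]
opening: 0.0002
time: 56.55
tool_pos: [0.3347, -0.1986, 0.1895]
tool_rot: [3.141, -0.001, -0.132]
contact_force: [0.6, 0.3, 0.0]
opening: 0.0005
plan [ -0.8   0.5 147.5] turn 0.005 now [ 0.3347 -0.1986  0.1895] yaw -0.132 q6 0.97
top cast1 [([234.6, 230.1], 0.74, array([0.464, 0.106])), ([212.3, 234.3], 0.65, array([0.549, 0.092]))]
top door_edge []
top door_hinge [([253.0, 272.6], 0.69, array([ 0.395, -0.052])), ([247.6, 158.8], 0.17, array([0.406, 0.357]))]
side cast1 [([193.0, 210.0], 0.62, array([0.471, 0.146])), ([186.3, 226.3], 0.6, array([0.543, 0.154]))]
side door_edge [([279.7, 221.9], 0.43, array([ 0.371, -0.267]))]
side door_hinge [([300.4, 324.6], 0.64, array([ 0.64, -0.46]))]
wrist cast1 []
wrist door_edge [([141.6, 319.4], 0.56, array([ 0.368, -0.273]))]
wrist door_hinge [([136.0, 113.8], 0.84, array([ 0.403, -0.06 ]))]
```

```bash
python3 -m inch '[[[0,0,50,0],[0,0,50,0],[0,0,35,0],[0,0,12,0],[12,0,0,0],[10,0,0,0],[0,0,0,0]]]'; python3 -m inch '[[[20.5,1,0,-0.13],[20.5,1,0,-0.13],[20.5,1,0,-0.13],[20.5,1,0,-0.13],[20.5,1,0,-0.13],[20.5,1,0,-0.13],[0,0,0,0]]]'
python3 - <<'E'
from h import *
plan(.334,-.199,.042,-.137)
E
```

```text
time: 58.02
tool_pos: [0.3582, -0.2032, 0.0451]
tool_rot: [3.14, -0.003, -0.136]
contact_force: [-0.5, -0.5, -0.8]
opening: 0.0004
time: 58.9
tool_pos: [0.4763, -0.1853, 0.0445]
tool_rot: [3.14, -0.001, 0.643]
contact_force: [-1.1, 0.3, -0.5]
opening: 0.0004
plan [-122.1  -74.4    2.4] turn 0.78 now [ 0.4763 -0.1853  0.0445] yaw 0.643 q6 0.41
```

```bash
python3 -m inch '[[[19.8,1,0,-0.13],[19.8,1,0,-0.13],[19.8,1,0,-0.13],[19.8,1,0,-0.13],[19.8,1,0,-0.13],[15,0.8,0,-0.1],[0,0,0,0]]]'
python3 - <<'E'
from h import *
plan(.549,-.083,.042,1.571)
d=cam("top")
for l,z in dict(door_edge=.055,door=0.055).items():
  for c in("top","side"):
    if c=="side": d=cam("side")
    else: d=cam("top")
    print(c,l,[(np.round(p["at"],1).tolist(),round(p["conf"],2),np.round(w(d,*p["at"],z)[:2],3)) for p in place_of(c,l)][:3])
E
```

```text
time: 59.78
tool_pos: [0.544, -0.0978, 0.0442]
tool_rot: [-3.141, 0.0, 1.391]
contact_force: [-0.1, -0.8, -0.6]
opening: 0.0005
plan [15.5  2.3  2.2] turn -0.18 now [ 0.544  -0.0978  0.0442] yaw 1.391 q6 -0.14
top door_edge []
side door_edge [([213.1, 269.7], 0.76, array([ 0.627, -0.078])), ([193.5, 210.3], 0.3, array([0.459, 0.096]))]Traceback (most recent call last):
  File "<stdin>", line 8, in <module>
ValueError: it knows: band, booth, cast, door_edge, door_hinge, hammer, oil, pointer, polished, rest_top, roller, spare_wheel, tape, tin, tub, wedge, wedge_grip
```

```bash
python3 -m inch '[[[6,0.5,0,-0.06],[6,0.5,0,-0.06],[5,0.5,0,-0.06],[0,0,0,0]]]';python3 -m inch '[[[3,0,0,0],[3,0,0,0],[0,0,0,0]]]';python3 -m inch '[[[3,0,0,0],[0,0,0,0]]]'
```

```text
time: 60.58
tool_pos: [0.5479, -0.0817, 0.0439]
tool_rot: [-3.142, 0.0, 1.571]
contact_force: [0.9, -0.6, 0.7]
opening: 0.0008
time: 60.95
tool_pos: [0.5478, -0.0749, 0.0439]
tool_rot: [-3.141, -0.0, 1.573]
contact_force: [-0.1, 0.0, -0.3]
opening: 0.0005
time: 61.2
tool_pos: [0.5479, -0.0738, 0.044]
tool_rot: [-3.141, 0.002, 1.573]
contact_force: [-0.5, -7.7, -0.4]
opening: 0.0004
```

```bash
python3 -m inch '[[[2,0,0,0],[0,0,0,0],[0,0,0,0]]]';python3 -m inch '[[[2,0,0,0],[0,0,0,0],[0,0,0,0]]]'
```

```text
time: 61.58
tool_pos: [0.5479, -0.0738, 0.044]
tool_rot: [3.142, 0.005, 1.573]
contact_force: [-2.7, -16.7, -1.8]
opening: 0.0008
time: 61.95
tool_pos: [0.5479, -0.0738, 0.044]
tool_rot: [3.141, 0.007, 1.573]
contact_force: [-4.3, -27.1, -2.7]
opening: 0.0007
```

```bash
python3 -m inch '[[[-30,0,0,0],[-30,0,0,0],[0,0,-50,0],[0,0,-50,0],[0,0,-50,0],[30,-14,0,0],[40,-19,0,0],[40,-19,0,0],[40,-19,0,0],[36,-15,0,0]]]'; python3 -m inch '[[[0,0,25,0],[0,0,25,0],[0,0,0,0],[0,0,0,0]]]'
python3 - <<'E'
from h import *
plan(.4617,.0526,.1903,1.58)
E
```

```text
time: 63.2
tool_pos: [0.4606, 0.059, 0.194]
tool_rot: [-3.141, -0.0, 1.573]
contact_force: [0.6, 0.2, 0.7]
opening: 0.0007
time: 63.7
tool_pos: [0.4622, 0.0574, 0.1447]
tool_rot: [3.141, 0.0, 1.573]
contact_force: [-0.1, -0.9, 0.0]
opening: 0.0001
plan [ -4.8  -0.5 -45.6] turn -0.007 now [0.4622 0.0574 0.1447] yaw 1.573 q6 -0.04
```

```bash
python3 -m inch '[[[-4.8,0,-25,0],[0,0,-21,0],[0,0,0,0],[0,0,0,0]]]'
cat > chk.py <<'E'
from h import *
H=dict(np.load("H.npz"));d=cam("wrist");I=d["img"];h=H["img"]
def match(x0,y0,x1,y1):
    s=12;X1=min(x1+s,512);r=cv2.matchTemplate(I[y0-s:y1+s,x0-s:X1],h[y0:y1,x0:x1],cv2.TM_CCOEFF_NORMED)
    _,v,_,p=cv2.minMaxLoc(r);x,y=p
    f=lambda a,b,c:0 if (a-2*b+c)==0 else .5*(a-c)/(a-2*b+c)
    sx=f(r[y,x-1],r[y,x],r[y,x+1]) if 0<x<r.shape[1]-1 else 0; sy=f(r[y-1,x],r[y,x],r[y+1,x]) if 0<y<r.shape[0]-1 else 0
    return round(x+sx-s,2),round(y+sy-s,2),round(v,3)
print("band",match(466,161,482,186),"pointer",match(470,190,494,208))
print("expected band shift",np.array(px(d,[.642,.076,.1235]))-px(H,[.642,.076,.1235]))
for l,z in dict(cast1=.049,wedge_grip=.04).items(): print(l,[(np.round(p["at"],1).tolist(),round(p["conf"],2),np.round(w(d,*p["at"],z)[:2],4)) for p in place_of("wrist",l)])
E
python3 chk.py
```

```text
time: 64.2
tool_pos: [0.4615, 0.0526, 0.1898]
tool_rot: [3.142, 0.0, 1.573]
contact_force: [-0.1, -0.1, -0.0]
opening: 0.0003
band (np.float32(-0.11), np.float32(-1.51), 0.974) pointer (np.float32(0.09), np.float32(-1.48), 0.982)
expected band shift [-0.01886847 -1.45734417]
cast1 [([134.5, 260.5], 0.86, array([0.4669, 0.1009])), ([126.4, 322.0], 0.64, array([0.5316, 0.1094]))]
wedge_grip [([209.8, 297.0], 0.85, array([0.5108, 0.0125]))]
```

```bash
python3 -m inch '[[[0,0,-50,0],[0,0,-50,0],[0,0,-50,0],[-35,5,0,0],[-35,5,0,0],[-35,5,0,0],[-35,5,0,0],[-35,5,0,0],[0,0,0,0],[0,0,0,0]]]'
python3 - <<'E'
from h import *
d=cam("wrist")
hsv=cv2.cvtColor(d["img"],cv2.COLOR_BGR2HSV);b=(hsv[...,0]>100)&(hsv[...,0]<125)&(hsv[...,1]>120)&(hsv[...,2]>60);b[225:]=0
ys,xs=np.where(b);P=np.array([w(d,y,x,.1)[:2] for y,x in zip(ys,xs)])
k=(P[:,0]>.42)&(P[:,0]<.605)&(P[:,1]<.0)&(P[:,1]>-.12);Q=P[k]
if len(Q):
  for lo in np.arange(.42,.6,.03):
    q=Q[(Q[:,0]>=lo)&(Q[:,0]<lo+.03)];print(round(lo,2),len(q),np.round(q[:,1].min(),4),np.round(q[:,1].max(),4))
for l in("door_edge","door_hinge"): print(l,[(round(p["conf"],2),np.round(w(d,*p["at"],.055)[:2],4)) for p in place_of("wrist",l)])
d=cam("top")
for l,z in dict(polished=.005,tub=0,cast1=.049).items(): print(l,[(round(p["conf"],2),np.round(w(d,*p["at"],z)[:2],3)) for p in place_of("top",l)])
E
```

```text
time: 65.6
tool_pos: [0.4869, -0.1219, 0.3394]
tool_rot: [-3.141, -0.001, 1.573]
contact_force: [-1.1, -0.4, 0.2]
opening: 0.0004
0.42 105 -0.0612 -0.0558
0.45 118 -0.0625 -0.0557
0.48 110 -0.0611 -0.0557
0.51 124 -0.0624 -0.0556
0.54 132 -0.0624 -0.0556
0.57 171 -0.0623 -0.0003
door_edge [(0.63, array([ 0.6197, -0.0646]))]
door_hinge [(0.87, array([ 0.4042, -0.0546])), (0.28, array([ 0.6206, -0.0627])), (0.16, array([0.5117, 0.0139]))]
polished []
tub [(0.97, array([0.418, 0.383]))]
cast1 [(0.72, array([0.452, 0.105])), (0.68, array([0.533, 0.103]))]
```

Run:
```python
from h import *
d=cam("side")
for l,z in dict(polished=.005,tub=0).items(): print(l,[(round(p["conf"],2),np.round(w(d,*p["at"],z)[:2],3)) for p in place_of("side",l)])
im=cam("top");h=cv2.cvtColor(im["img"],cv2.COLOR_BGR2HSV)
print(boxes_of("top","polished"))
print(hand_in())
```

```text
polished [(0.52, array([0.416, 0.338]))]
tub [(0.83, array([0.417, 0.37 ]))]
[{'at': [248.2, 160.5], 'conf': 0.54}]
the job is handed in; nothing more can be done
None
```

I finished all four steps in the required order and handed the job in at about 66 s; the hand-in reports no verdict.

**What I did**
- **Cover:** I laid the brass cover flat in the tub.
- **Wedge:** I slid it under the roller.
- **Castings:** There were two, and both are on the rest. One was knocked about 3 cm aside during the run, so I measured it again before picking it up.
- **Door:** I pushed it shut.

**Last checks**
- **Pointer:** I measured the lift at 13.0 mm and put the band's centre at about 12.8–13.7 mm. After the door was shut, pointer and band had not moved against each other by more than about 0.3 mm.
- **Castings:** Both looked flat between the lips, at about x = 0.466 and 0.531 m.
- **Door:** It stopped moving under 27 N. Its top edge ran parallel to the doorway within about 0.01 rad, which is inside the 0.02 rad limit.
- **Cover:** It looked flat and centred in the wrist picture after release. In the final check the top camera missed it once, then found it in the tub. The side camera put it about 30 mm off the tub's centre with low confidence, still inside the allowed area.

**What did not go as planned**
- Both castings touched the rest 5–11 mm higher than expected, with 29 N and 33 N. The casting had probably tilted or slipped in the jaws. I loosened the grip to let the second one settle before letting go. The pointer was unchanged after the first casting, and again in the final check.
- I never confirmed the bystanders by measurement at the end; no contact with them was seen.

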